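# Seat a union nut in the assembly jig

## Robot

A 6-joint arm with a two-finger parallel gripper is mounted at the origin on the work surface. World frame = base frame: x ahead of the robot, y to its left, z up, the work surface at z = 0. Lengths are in mm, angles in rad, forces in N, time in s.
With the tool pointing down it reaches from about 300 to 875 mm from the base axis. Payload 6.4 kg.
Tool frame: the origin (TCP) lies on the centre line of the jaws, within the pads' length; the fingertips stand 8 mm ahead of it and the grasp point (between the pads) lies 11 mm behind it; z points along the fingers, y is the direction in which the jaws open and shut (so a half turn about z gives the same grasp; the last joint's range is limited). The gripper opens to 88 mm and grips with 3 to 60 N. Pads are 18 mm wide; open, the fingers measure 123 mm over their backs; the gripper's body (75 mm by 187 mm) begins 45 mm behind the grasp point.
Start: joints at [0.976, 0.181, 1.607, -0, 1.354, -0.206], TCP at [217.96, 532.104, 246.714] pointing down, gripper open.
Joint ranges: [-2.99, 2.99], [-0.89, 2.07], [0.3, 2.58], [-1.14, 4.28], [0, 2.63], [-3.12, 3.12]. Speed limits (rad/s): [2.57, 2.57, 3.01, 3.14, 3.14, 3.14].

## Interface

Orientations are given as [roll, pitch, yaw] about the fixed x, y, z axes, in that order (R = Rz(yaw) Ry(pitch) Rx(roll)).
In Python, from workcell import robot gives the robot as it stands.
- The arm moves only by the tool drive_tool, never from a script. Its argument "rows" is a list of rows, each an object of numbers: "x", "y", "z": the shift along the tool's x, y, z in units of 40 mm (1.0 is 40 mm); "ax", "ay", "az": the turn, a rotation vector about the tool's x, y, z in units of 6 degrees (1.0 is 6 degrees); "grip": the finger opening in mm, from 0 to 88.1. A call has exactly 8 rows; each row is the pose to reach, as a shift and turn from the pose measured when the call began, along the tool's axes at that moment; what a row does not reach only later rows make up. A row lasts 1/12 s, in which the tool goes at most 41.7 mm and 7.16 degrees, less where a joint would pass 70% of its speed; a pose out of reach is approached as far as the arm can. A call with a gripper value outside its range is refused whole. The fingers move at their own pace and stop on an object; "grip_force" is the grip in N (left out, the last holds). Time passes only in rows, so rows that repeat a pose let the fingers close, or fill a call up. It gives the time, the measured TCP pose, the force and the opening at its end, in the units of the state.
- robot.state(): the state, without advancing time (a new reading comes with each control period).
- robot.read_camera(name): name is "side" or "top"; returns the picture (384x512x3 uint8, red, green, blue); there is no depth.
- robot.get_calibration(name): a dict with "intrinsics" (3x3 intrinsics, pixels), "k1" (the pictures are not rectified: a ray, as slopes to the right and down, at radius r is drawn at 1 + k1 r^2 times it, then the intrinsics apply), "origin" and "attitude" of the camera in the world. Camera axes: x right, y up, looking along -z (the intrinsics and any distortion apply to the point x, -y, -z); pixel columns grow to the right and rows downward; lengths in mm; the calibration is good to about 2 mm. A picture is of the moment at which its call begins. get_calibration takes no time and is no camera call.
- robot.sign_off(): hands the job in, once; it reports no verdict.
The state is a dict: "clock": time; "joints": joint angles; "qvel": joint speeds; "effort": joint torques, N m; "eef_pos": TCP position; "tcp_rot": TCP orientation; "force": force on the tool from outside, world axes, zero at the start; "moment": the same for the moment, N m; "gripper_width": opening from 0.0 (shut) to 1.0 (fully open).
Only numpy, scipy, OpenCV 4.12 (cv2) and the standard library are available. Lean on these libraries where they do the work, as an engineer would, in place of code of your own. Each camera call takes 0.05 s, during which the arm holds its last target.

## Task

Slide the loose 36 mm brass hex nut across the jig's deck, never lifting it off, up to the steel fence and along it until it drops into the hexagonal pocket; then press it down until it is fully home at the pocket's bottom. Be gentle: never bear on the nut with more than about 15 N. Leave the steel collar on the deck and the other things where they are, and let go at the end.

Things in the scene. Friction and masses are not known exactly. Their poses are not given: they have to be found in the camera images.
- base: Dark steel jig base plate, fixed to the bench, 170 x 360 x 10 mm high. Origin on its underside; x points away from the robot to the fence, y runs along the fence, z up. On it lies the aluminium deck, 20 mm thick (flat top at z = 30 mm), 280 mm long in y, from x = -85 to +45 mm. The deck is clamped somewhere within 15 mm either way along y, which this pose does not tell.
- pocket_nominal (a point): Point at deck-top height where the pocket's middle would be if the deck were centred (base x = 0, y = 0, z = 30 mm); axes as the base's. The true pocket is up to 15 mm either way along y, never off in x: a hexagonal hole 40 mm across flats, two flats parallel to the fence. In it a stiff black pad, at first 4 to 5.5 mm below the deck top, yields downward without spring at about 6 N and stops hard at 10 mm.
- fence_face (a point): Foot of the steel fence's face on the deck top, at base x = 18.7 mm, y = 0; axes as the base's. The fence runs the deck's whole length along y, 8 mm high and 16 mm thick, its face looking to -x. A nut lying with a flat against it is in line with the pocket and turned right to drop in.
- nut: Loose brass hex nut, the large one on the deck: 36 mm across flats, 41.6 mm across corners, 18 mm high, 14 mm bore, about 150 g. Origin in the centre of its underside; its x axis is square to one of the six flats, z up along the bore. It starts flat on the deck, 15 to 45 mm short of the line of the pocket in base x and 65 to 95 mm to one side or the other along base y.
- collar: Loose round steel collar, 30 mm across, 16 mm high, on the deck on the other side of the pocket from the nut; not part of the job. Origin in the centre of its underside.
- small_nut: Small brass hex nut, 24 mm across flats, 12 mm high, on the bench in front of the jig; not part of the job. Origin centre of underside.
- elbow: Grey plastic pipe elbow, 26 mm high, arms 38 mm long along its x and y, on the bench behind the jig; not part of the job. Origin under its corner block.
- wrench: Steel wrench lying on the bench on the right; not part of the job.
- beaker: Clear plastic beaker, 84 mm across, 110 mm high, on the left; not part of the job.
- sealant: White bottle, 44 mm across, 110 mm high, on the left; not part of the job.
- ballvalve: Steel ball valve with a black lever, 47 mm high, 74 mm long, on the right at the back; not part of the job.
There are look-alikes about, which are no part of the job. Leave any black or turquoise look-alike of the nut alone.

How it is judged (in metres and radians):
On the way, in this order (a step that is already met when the one before it is completed fails the run):
1. the nut has dropped into the pocket and lies level there (y of nut in the frame of base between -0.021 and 0.021 m and x of nut in the frame of base between -0.006 and 0.006 m and angle between nut's own z axis and vertical below 0.1 rad and z of nut in the frame of base below 0.0275 m), for 0.1 s.
2. the nut is pressed fully home (y of nut in the frame of base between -0.021 and 0.021 m and x of nut in the frame of base between -0.006 and 0.006 m and angle between nut's own z axis and vertical below 0.1 rad and z of nut in the frame of base below 0.0217 m), for 0.2 s.
At the end, for the whole second after the job is handed in: The nut lies level (within 0.1 rad) in the pocket, its underside no more than 1.7 mm above the fully-home height (10 mm below the deck's top), at rest and untouched (all of step 2 and linear speed of nut below 0.02 m/s and contact force between nut and the fingers below 0.2 N and contact force between nut and the arm below 0.2 N).
It fails at once if the nut is lifted off the deck (more than 8 mm) (z of nut in the frame of base above 0.038 m).
It fails at once if the robot bears on the nut with more than 24 N (contact force between nut and the fingers above 24 N or contact force between nut and the arm above 24 N).
It fails at once if the steel collar is moved more than 15 mm (distance of collar from where it was at the start of the episode above 0.015 m).
It fails at once if another thing on the bench is moved more than 20 mm (distance of any of small_nut, elbow, wrench, beaker, sealant, ballvalve from where it was at the start of the episode above 0.02 m).
It also fails if it takes over 61 s, if anything falls off the work surface, if the arm or the gripper's body presses on something with over 40 N, if the wrist force passes 120 N, or if a joint passes its speed limit or range.

## Working session

There is one attempt and no reset: what is moved stays moved. The work goes in short steps, Python scripts to look and compute and a tool call to move; the robot and the scene stay as the last step left them, time stands still between calls to the robot, and variables do not carry over. Pictures are saved under pics/ and viewed, and the job is handed in when it is done.

Besides the shell and the picture viewer there is one more tool, called after "Request:" by a JSON object that holds its "name" and its "arguments", one argument or row to a line. drive_tool: Moves the arm, as the interface text tells. Its arguments: {"type":"object","properties":{"rows":{"type":"array","items":{"type":"object","properties":{"x":{"type":"number"},"y":{"type":"number"},"z":{"type":"number"},"ax":{"type":"number"},"ay":{"type":"number"},"az":{"type":"number"},"grip":{"type":"number"}}}},"grip_force":{"type":"number"}},"required":["rows"]}

```bash
mkdir -p pics; ls; python3 - <<'E'
from workcell import robot
import cv2
print(robot.state())
for n in("side","top"):
    c=robot.get_calibration(n);print(n,c)
    cv2.imwrite(f"pics/{n}0.png",robot.read_camera(n)[:,:,::-1])
E
```

```text
pics
{'clock': 0.0, 'joints': array([ 9.75717496e-01,  1.81552470e-01,  1.60798721e+00, -3.29963814e-05,
        1.35379307e+00, -2.06308749e-01]), 'qvel': array([ 0.00150189, -0.00093461,  0.00050828, -0.00049636,  0.00080652,
       -0.00218967]), 'effort': array([-3.81335340e-03, -4.33868408e+01, -3.41846573e+01,  6.99319295e-02,
        3.86173173e-02, -1.24117623e-04]), 'eef_pos': array([217.65589317, 531.65502732, 245.81374746]), 'tcp_rot': array([-3.13988286e+00, -3.24929165e-04,  2.75282943e+00]), 'force': array([-0.2487183 , -0.4695178 ,  0.76791638]), 'moment': array([ 0.02074985, -0.01579102, -0.04690844]), 'gripper_width': 1.0028996828984484}
side {'intrinsics': array([[444.7689325 ,   0.        , 264.74482315],
       [  0.        , 444.7689325 , 196.3824441 ],
       [  0.        ,   0.        ,   1.        ]]), 'k1': -0.021359662943707784, 'origin': array([ 119.24722093, -721.27524776,  890.22831852]), 'attitude': array([ 0.80358241, -0.01025866, -0.54105236])}
top {'intrinsics': array([[400.47475778,   0.        , 261.76252939],
       [  0.        , 400.47475778, 186.25677145],
       [  0.        ,   0.        ,   1.        ]]), 'k1': -0.018904888920481255, 'origin': array([ 528.75246529,   10.71000842, 1165.67177488]), 'attitude': array([ 0.04979112,  0.02378682, -1.57693784])}
```

View pics/side0.png

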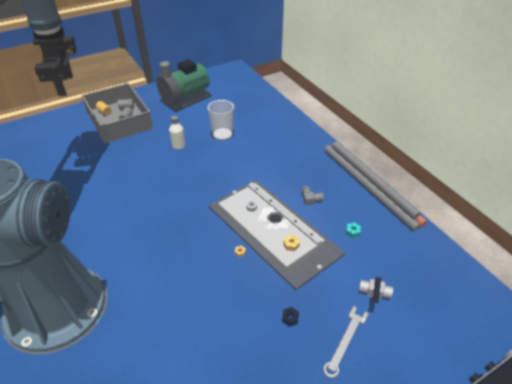

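View pics/top0.png

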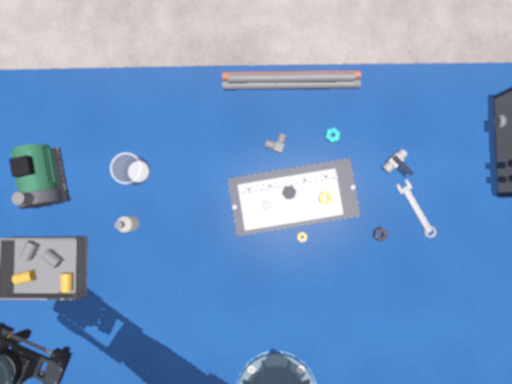

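```bash
cat > h.py <<'E'
import numpy as np, cv2
from scipy.spatial.transform import Rotation as Ro
from workcell import robot
def ray(n,u,v):
    c=robot.get_calibration(n);K=c["intrinsics"]
    d=np.array([(u-K[0,2])/K[0,0],(v-K[1,2])/K[1,1]]);s=d.copy()
    for _ in range(10): s=d/(1+c["k1"]*(s@s))
    return np.array(c["origin"]),Ro.from_euler("xyz",c["attitude"]).apply([s[0],-s[1],-1])
def onz(n,u,v,z):
    o,d=ray(n,u,v);return o+d*(z-o[2])/d[2]
def proj(n,p):
    c=robot.get_calibration(n);K=c["intrinsics"]
    q=Ro.from_euler("xyz",c["attitude"]).inv().apply(np.array(p)-c["origin"])
    s=np.array([q[0],-q[1]])/-q[2];s=s*(1+c["k1"]*(s@s));return K[0,0]*s+K[:2,2]
E
python3 - <<'E'
import cv2
a=cv2.imread("pics/top0.png")[145:255,215:375];cv2.imwrite("pics/topc.png",cv2.resize(a,None,fx=5,fy=5,interpolation=cv2.INTER_CUBIC))
a=cv2.imread("pics/side0.png")[170:295,200:355];cv2.imwrite("pics/sidec.png",cv2.resize(a,None,fx=4.8,fy=4.8,interpolation=cv2.INTER_CUBIC))
E
```

```text
(no output)
```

View pics/topc.png

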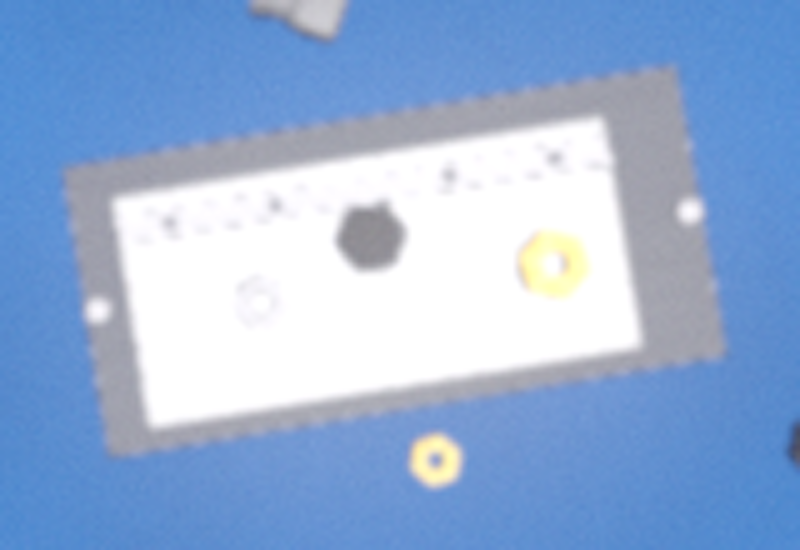

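View pics/sidec.png

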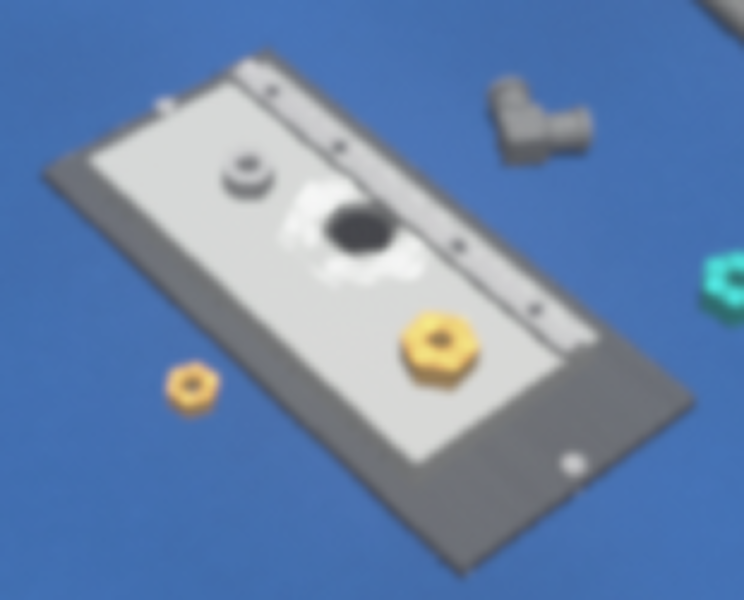

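```bash
cat > meas.py <<'E'
from h import *
from scipy.optimize import least_squares
def nutmask(im,roi):
    hsv=cv2.cvtColor(im,cv2.COLOR_BGR2HSV);m=cv2.inRange(hsv,(12,90,120),(35,255,255))
    k=np.zeros_like(m);x0,y0,x1,y1=roi;k[y0:y1,x0:x1]=255;return m&k
def locnut(im,n,roi,z):
    m=nutmask(im,roi);c=max(cv2.findContours(m,cv2.RETR_EXTERNAL,cv2.CHAIN_APPROX_NONE)[0],key=cv2.contourArea)
    h=cv2.convexHull(c);mo=cv2.moments(h);u,v=mo["m10"]/mo["m00"],mo["m01"]/mo["m00"]
    return u,v,onz(n,u,v,z),c
E
python3 - <<'E'
from meas import *
t=cv2.imread("pics/top0.png")
# plate: non-blue in roi
b=t.astype(int);m=((b[:,:,0]-b[:,:,2])<50).astype(np.uint8)
k=np.zeros_like(m);k[155:240,222:365]=1;m&=k
c=max(cv2.findContours(m,cv2.RETR_EXTERNAL,cv2.CHAIN_APPROX_NONE)[0],key=cv2.contourArea)
P=np.array([onz("top",*p[0],10)[:2] for p in c],np.float32)
r=cv2.minAreaRect(P);print("plate",r)
bx=np.array(r[0])
w=(cv2.inRange(cv2.cvtColor(t,cv2.COLOR_BGR2GRAY),200,255)&(k*255))
w=cv2.morphologyEx(w,cv2.MORPH_CLOSE,np.ones((5,5)))
c=max(cv2.findContours(w,cv2.RETR_EXTERNAL,cv2.CHAIN_APPROX_NONE)[0],key=cv2.contourArea)
r2=cv2.minAreaRect(np.array([onz("top",*p[0],30)[:2] for p in c],np.float32));print("deck",r2)
g=cv2.cvtColor(t,cv2.COLOR_BGR2GRAY);d=cv2.inRange(g,0,150)&cv2.inRange(cv2.cvtColor(t,cv2.COLOR_BGR2HSV),(0,0,0),(180,80,255))
kk=np.zeros_like(d);kk[183:202,279:299]=255
mo=cv2.moments(d&kk,True);pu=(mo["m10"]/mo["m00"],mo["m01"]/mo["m00"]);print("pocket",pu,mo["m00"],onz("top",*pu,28))
u,v,p,_=locnut(t,"top",(312,185,340,212),48);print("nut top",u,v,p)
s=cv2.imread("pics/side0.png")
u,v,p,_=locnut(s,"side",(278,228,305,255),44);print("nut side",u,v,p)
# two-view of the bore: crop coords
print("bore", onz("top",215+553/5,145+264/5,48),onz("side",200+440/4.8,170+340/4.8,48))
print("small",onz("top",302,237,12),onz("side",240,250,12))
print("collar",onz("top",215+260/5,145+301/5,46),onz("side",200+248/4.8,170+163/4.8,46))
print("pocket side",onz("side",200+361/4.8,170+228/4.8,28))
for q in [(66,168),(677,67),(724,352),(108,455)]: print(onz("top",215+q[0]/5,145+q[1]/5,10))
for q in [(267,50),(695,400),(463,574),(43,173)]: print(onz("side",200+q[0]/4.8,170+q[1]/4.8,10))
E
```

```text
plate ((555.4140625, -53.06248474121094), (169.41136169433594, 360.8426513671875), 9.03024959564209)
deck ((547.0099487304688, -30.4896240234375), (134.943115234375, 307.9131774902344), 8.872736930847168)
pocket (288.42528735632186, 191.83908045977012) 87.0 [569.20469079 -38.18728711  28.        ]Traceback (most recent call last):
  File "<stdin>", line 17, in <module>
  File "meas.py", line 7, in locnut
    m=nutmask(im,roi);c=max(cv2.findContours(m,cv2.RETR_EXTERNAL,cv2.CHAIN_APPROX_NONE)[0],key=cv2.contourArea)
                        ~~~^^^^^^^^^^^^^^^^^^^^^^^^^^^^^^^^^^^^^^^^^^^^^^^^^^^^^^^^^^^^^^^^^^^^^^^^^^^^^^^^^^^^
ValueError: max() iterable argument is empty
```

```bash
sed -i 's/    hsv=.*/    m=((im[:,:,2].astype(int)-im[:,:,0])>35).astype(np.uint8)*255/' meas.py
python3 - <<'E'
from meas import *
t=cv2.imread("pics/top0.png")
u,v,p,c=locnut(t,"top",(312,185,340,212),45);print("nut top",u,v,p,cv2.contourArea(c))
P=np.array([onz("top",*q[0],48)[:2]-p[:2] for q in c]);
a=np.arctan2(P[:,1],P[:,0]);rr=np.hypot(*P.T);print("r",rr.mean(),"corner ph",np.degrees(np.angle((rr*np.exp(6j*a)).sum())/6))
s=cv2.imread("pics/side0.png")
u,v,p,c=locnut(s,"side",(278,228,305,255),42);print("nut side",u,v,p,cv2.contourArea(c))
print("bore", onz("top",215+553/5,145+264/5,48),onz("side",200+440/4.8,170+340/4.8,48))
print("small",onz("top",302,237,12),onz("side",240,250,12))
print("collar",onz("top",215+260/5,145+301/5,46),onz("side",200+248/4.8,170+163/4.8,46))
print("pocket side",onz("side",200+361/4.8,170+228/4.8,28))
for q in [(66,168),(677,67),(724,352),(108,455)]: print(onz("top",215+q[0]/5,145+q[1]/5,10))
for q in [(267,50),(695,400),(463,574),(43,173)]: print(onz("side",200+q[0]/4.8,170+q[1]/4.8,10))
print("deck top corners")
for q in [(113,200),(603,118),(642,345),(150,427)]: print(onz("top",215+q[0]/5,145+q[1]/5,30))
for q in [(232,78),(565,357),(418,464),(90,158)]: print(onz("side",200+q[0]/4.8,170+q[1]/4.8,30))
E
```

```text
nut top 325.23497267759564 197.18169398907102 [ 552.96483166 -139.8961913    45.        ] 117.5
r 17.042848916924132 corner ph 17.430836683243225
nut side 291.14485165794065 242.13263525305408 [ 552.01974127 -145.32310014   42.        ] 186.0
bore [ 551.17326977 -140.48211982   48.        ] [ 552.38227969 -146.55486307   48.        ]
small [440.19569955 -76.47852248  12.        ] [441.55369245 -80.9130289   12.        ]
collar [531.65019796  22.6995625   46.        ] [532.20751024  17.40081605  46.        ]
pocket side [569.69792382 -42.87782437  28.        ]
[609.46435346 135.04052201  10.        ]
[ 665.19571887 -218.68432468   10.        ]
[ 500.8230853  -242.74053425   10.        ]
[443.735863  111.1597365  10.       ]
[608.93888613 128.60322591  10.        ]
[ 664.83406983 -223.30230909   10.        ]
[ 499.0935266  -251.12185367   10.        ]
[443.20017139 101.94639903  10.        ]
deck top corners
[589.60998138 106.11577303  30.        ]
[ 634.12489473 -172.37204482   30.        ]
[ 505.53079497 -192.34865565   30.        ]
[460.87705199  85.56799788  30.        ]
[567.35987775  98.27122131  30.        ]
[ 611.61687327 -177.2301029    30.        ]
[ 507.49276649 -196.22623945   30.        ]
[464.24102366  80.56700402  30.        ]
```

```bash
python3 - <<'E'
import cv2,numpy as np
a=cv2.imread("pics/top0.png")[183:213,310:342];b=cv2.imread("pics/side0.png")[227:257,275:307]
f=lambda i:cv2.resize(i,(400,375),interpolation=cv2.INTER_CUBIC)
cv2.imwrite("pics/nut.png",np.hstack([f(a),f(b)]))
E
```

```text
(no output)
```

View pics/nut.png

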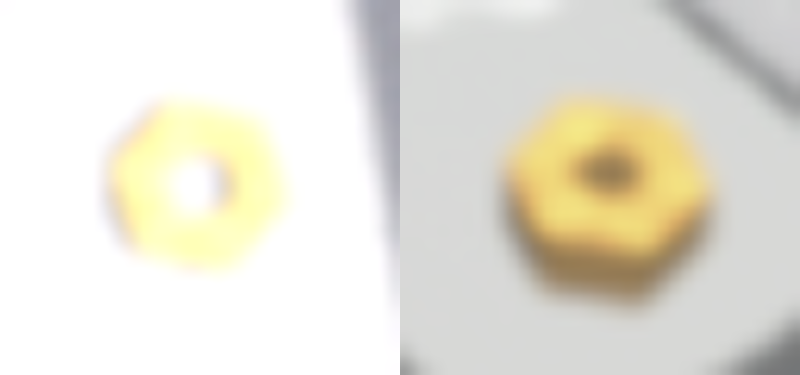

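```bash
cat >> h.py <<'E'
def go(x,y,z,jaw):  # world target, jaw axis world deg -> tool units
    s=robot.state();R=Ro.from_euler("xyz",s["tcp_rot"])
    T=Ro.from_euler("xyz",[np.pi,0,np.radians(jaw+90)])
    d=R.inv().apply(np.array([x,y,z])-s["eef_pos"])/40
    w=np.degrees((R.inv()*T).as_rotvec())/6
    print("t",round(s["clock"],2),"pos",s["eef_pos"].round(2),"rot",np.degrees(s["tcp_rot"]).round(2),"F",s["force"].round(2),"M",s["moment"].round(2),"w",round(s["gripper_width"]*88.1,1))
    print("shift",d.round(3),"turn",w.round(3),"dist",np.linalg.norm(d*40).round(1))
E
python3 -c "
from h import *
go(552,-143,200,50)"
```

```text
t 0.1 pos [217.72 531.71 245.96] rot [-1.7992e+02 -2.0000e-02  1.5772e+02] F [ 0.07  0.07 -0.29] M [-0.02 -0.06 -0.02] w 88.0
shift [-14.129 -12.438   1.163] turn [-1.400e-02 -1.000e-03  2.953e+00] dist 754.4
```

Request:
{"name": "drive_tool", "arguments": {
  "rows": [
    {"x": -0.74,"y": -0.65,"z": 0.06,"az": 0.15,"grip": 88},
    {"x": -1.48,"y": -1.3,"z": 0.12,"az": 0.3,"grip": 88},
    {"x": -2.22,"y": -1.95,"z": 0.18,"az": 0.45,"grip": 88},
    {"x": -2.96,"y": -2.6,"z": 0.24,"az": 0.6,"grip": 88},
    {"x": -3.7,"y": -3.25,"z": 0.3,"az": 0.75,"grip": 88},
    {"x": -4.44,"y": -3.9,"z": 0.36,"az": 0.9,"grip": 88},
    {"x": -5.18,"y": -4.55,"z": 0.42,"az": 1.05,"grip": 88},
    {"x": -5.92,"y": -5.2,"z": 0.48,"az": 1.2,"grip": 88}
  ],
  "grip_force": 4
}}

```text
$.rows[0]: bad value
```

```bash
python3 -c "
from h import *
go(552,-143,200,50)"
```

```text
t 0.1 pos [217.72 531.71 245.96] rot [-1.7992e+02 -2.0000e-02  1.5772e+02] F [ 0.07  0.07 -0.29] M [-0.02 -0.06 -0.02] w 88.0
shift [-14.129 -12.438   1.163] turn [-1.400e-02 -1.000e-03  2.953e+00] dist 754.4
```

Request:
{"name": "drive_tool", "arguments": {
  "rows": [
    {"x": -0.74,"y": -0.65,"z": 0.06,"ax": 0,"ay": 0,"az": 0.15,"grip": 88},
    {"x": -1.48,"y": -1.3,"z": 0.12,"ax": 0,"ay": 0,"az": 0.3,"grip": 88},
    {"x": -2.22,"y": -1.95,"z": 0.18,"ax": 0,"ay": 0,"az": 0.45,"grip": 88},
    {"x": -2.96,"y": -2.6,"z": 0.24,"ax": 0,"ay": 0,"az": 0.6,"grip": 88},
    {"x": -3.7,"y": -3.25,"z": 0.3,"ax": 0,"ay": 0,"az": 0.75,"grip": 88},
    {"x": -4.44,"y": -3.9,"z": 0.36,"ax": 0,"ay": 0,"az": 0.9,"grip": 88},
    {"x": -5.18,"y": -4.55,"z": 0.42,"ax": 0,"ay": 0,"az": 1.05,"grip": 88},
    {"x": -5.92,"y": -5.2,"z": 0.48,"ax": 0,"ay": 0,"az": 1.2,"grip": 88}
  ],
  "grip_force": 4
}}

```text
clock: 0.77
eef_pos: [358.1, 247.7, 226.7]
tcp_rot: [-3.14, -0.0, 2.627]
force: [1.0, 0.1, 0.2]
gripper_width: 0.997
```

```bash
python3 -c "
from h import *
go(552,-143,200,50)"
```

```text
t 0.77 pos [358.1  247.67 226.71] rot [-1.7991e+02 -1.0000e-02  1.5050e+02] F [1.   0.06 0.19] M [-0.03 -0.03  0.06] w 87.9
shift [-9.028 -6.112  0.676] turn [-0.015  0.     1.75 ] dist 437.0
```

Request:
{"name": "drive_tool", "arguments": {
  "rows": [
    {"x": -0.82,"y": -0.56,"z": 0.06,"ax": 0,"ay": 0,"az": 0.2,"grip": 88},
    {"x": -1.64,"y": -1.11,"z": 0.12,"ax": 0,"ay": 0,"az": 0.4,"grip": 88},
    {"x": -2.46,"y": -1.67,"z": 0.18,"ax": 0,"ay": 0,"az": 0.6,"grip": 88},
    {"x": -3.28,"y": -2.22,"z": 0.24,"ax": 0,"ay": 0,"az": 0.8,"grip": 88},
    {"x": -4.1,"y": -2.78,"z": 0.3,"ax": 0,"ay": 0,"az": 1.0,"grip": 88},
    {"x": -4.92,"y": -3.33,"z": 0.36,"ax": 0,"ay": 0,"az": 1.2,"grip": 88},
    {"x": -5.74,"y": -3.89,"z": 0.42,"ax": 0,"ay": 0,"az": 1.4,"grip": 88},
    {"x": -6.5,"y": -4.4,"z": 0.48,"ax": 0,"ay": 0,"az": 1.6,"grip": 88}
  ]
}}

```text
clock: 1.43
eef_pos: [498.1, -35.8, 207.4]
tcp_rot: [-3.14, -0.0, 2.457]
force: [0.4, 0.4, -0.4]
gripper_width: 1.001
```

```bash
python3 -c "
from h import *
go(552,-143,130,50)"
```

```text
t 1.43 pos [498.06 -35.82 207.37] rot [-179.9   -0.   140.8] F [ 0.44  0.37 -0.39] M [0.03 0.02 0.02] w 88.2
shift [-2.739 -1.221  1.936] turn [-0.016 -0.     0.134] dist 142.8
```

Request:
{"name": "drive_tool", "arguments": {
  "rows": [
    {"x": -0.7,"y": -0.3,"z": 0.3,"ax": 0,"ay": 0,"az": 0.13,"grip": 88},
    {"x": -1.4,"y": -0.6,"z": 0.7,"ax": 0,"ay": 0,"az": 0.13,"grip": 88},
    {"x": -2.1,"y": -0.9,"z": 1.1,"ax": 0,"ay": 0,"az": 0.13,"grip": 88},
    {"x": -2.6,"y": -1.15,"z": 1.6,"ax": 0,"ay": 0,"az": 0.13,"grip": 88},
    {"x": -2.74,"y": -1.22,"z": 1.93,"ax": 0,"ay": 0,"az": 0.13,"grip": 88},
    {"x": -2.74,"y": -1.22,"z": 1.93,"ax": 0,"ay": 0,"az": 0.13,"grip": 88},
    {"x": -2.74,"y": -1.22,"z": 1.93,"ax": 0,"ay": 0,"az": 0.13,"grip": 88},
    {"x": -2.74,"y": -1.22,"z": 1.93,"ax": 0,"ay": 0,"az": 0.13,"grip": 88}
  ]
}}

```text
clock: 2.1
eef_pos: [552.0, -142.4, 130.8]
tcp_rot: [-3.14, -0.0, 2.444]
force: [0.5, 0.6, 0.5]
gripper_width: 0.996
```

```bash
python3 -c "
from h import *
go(552,-143,49.5,50)
for n in('side','top'): cv2.imwrite(f'pics/{n}1.png',robot.read_camera(n)[:,:,::-1])
a=cv2.imread('pics/side1.png')[120:300,190:390];b=cv2.imread('pics/top1.png')[120:300,215:415]
cv2.imwrite('pics/both1.png',cv2.resize(np.hstack([a,b]),None,fx=2,fy=2,interpolation=cv2.INTER_CUBIC))
"
```

```text
t 2.1 pos [ 552.01 -142.4   130.76] rot [-1.7991e+02 -1.0000e-02  1.4004e+02] F [0.52 0.62 0.54] M [-0.06 -0.02 -0.03] w 87.7
shift [-0.01  -0.009  2.031] turn [-0.015 -0.001  0.007] dist 81.3
```

View pics/both1.png

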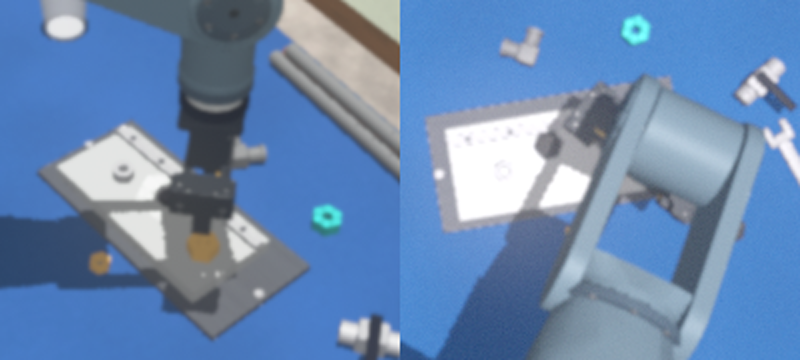

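Request:
{"name": "drive_tool", "arguments": {
  "rows": [
    {"x": 0,"y": 0,"z": 0.5,"ax": 0,"ay": 0,"az": 0,"grip": 88},
    {"x": 0,"y": 0,"z": 1.0,"ax": 0,"ay": 0,"az": 0,"grip": 88},
    {"x": 0,"y": 0,"z": 1.4,"ax": 0,"ay": 0,"az": 0,"grip": 88},
    {"x": 0,"y": 0,"z": 1.7,"ax": 0,"ay": 0,"az": 0,"grip": 88},
    {"x": 0,"y": 0,"z": 1.9,"ax": 0,"ay": 0,"az": 0,"grip": 88},
    {"x": 0,"y": 0,"z": 2.02,"ax": 0,"ay": 0,"az": 0,"grip": 88},
    {"x": 0,"y": 0,"z": 2.02,"ax": 0,"ay": 0,"az": 0,"grip": 60},
    {"x": 0,"y": 0,"z": 2.02,"ax": 0,"ay": 0,"az": 0,"grip": 60}
  ]
}}

```text
clock: 2.87
eef_pos: [553.0, -142.6, 51.3]
tcp_rot: [-3.141, 0.002, 2.445]
force: [-0.1, -0.0, -0.4]
gripper_width: 0.868
```

```bash
python3 -c "
from h import *
go(552,-143,49.5,50)
for n in('side','top'): cv2.imwrite(f'pics/{n}2.png',robot.read_camera(n)[:,:,::-1])
a=cv2.imread('pics/side2.png')[190:290,240:340];b=cv2.imread('pics/top2.png')[145:245,270:370]
cv2.imwrite('pics/both2.png',cv2.resize(np.hstack([a,b]),None,fx=4,fy=4,interpolation=cv2.INTER_CUBIC))
"
```

```text
t 2.87 pos [ 552.98 -142.58   51.31] rot [-1.7994e+02  1.4000e-01  1.4009e+02] F [-0.11 -0.03 -0.36] M [-0.06 -0.01 -0.02] w 76.4
shift [ 0.012 -0.024  0.045] turn [-0.01   0.023  0.016] dist 2.1
```

View pics/both2.png

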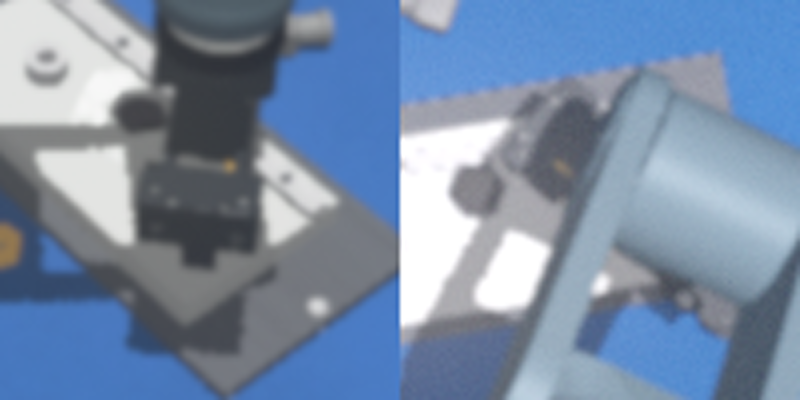

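Request:
{"name": "drive_tool", "arguments": {
  "rows": [
    {"x": 0,"y": 0,"z": 0.03,"ax": 0,"ay": 0,"az": 0,"grip": 55},
    {"x": 0,"y": 0,"z": 0.03,"ax": 0,"ay": 0,"az": 0,"grip": 50},
    {"x": 0,"y": 0,"z": 0.03,"ax": 0,"ay": 0,"az": 0,"grip": 46},
    {"x": 0,"y": 0,"z": 0.03,"ax": 0,"ay": 0,"az": 0,"grip": 42},
    {"x": 0,"y": 0,"z": 0.03,"ax": 0,"ay": 0,"az": 0,"grip": 39},
    {"x": 0,"y": 0,"z": 0.03,"ax": 0,"ay": 0,"az": 0,"grip": 36},
    {"x": 0,"y": 0,"z": 0.03,"ax": 0,"ay": 0,"az": 0,"grip": 33},
    {"x": 0,"y": 0,"z": 0.03,"ax": 0,"ay": 0,"az": 0,"grip": 33}
  ]
}}

```text
clock: 3.63
eef_pos: [553.2, -142.8, 50.5]
tcp_rot: [-3.141, 0.003, 2.445]
force: [-0.5, -0.1, 1.0]
gripper_width: 0.411
```

```bash
python3 -c "
from h import *
go(552,-143,49.5,50)
"
```

```text
t 3.63 pos [ 553.25 -142.85   50.53] rot [-179.95    0.19  140.09] F [-0.51 -0.07  0.99] M [-0.    0.13  0.  ] w 36.2
shift [ 0.022 -0.023  0.026] turn [-0.008  0.031  0.015] dist 1.6
```

```bash
python3 -c "
from h import *
go(577.9,-138.9,50.3,69)
"
```

```text
t 3.63 pos [ 553.25 -142.85   50.53] rot [-179.95    0.19  140.09] F [-0.51 -0.07  0.99] M [-0.    0.13  0.  ] w 36.2
shift [-0.409  0.471  0.007] turn [-0.013  0.029 -3.152] dist 25.0
```

Request:
{"name": "drive_tool", "arguments": {
  "rows": [
    {"x": -0.07,"y": 0.08,"z": 0,"ax": 0,"ay": 0,"az": -0.5,"grip": 33},
    {"x": -0.14,"y": 0.16,"z": 0,"ax": 0,"ay": 0,"az": -1.0,"grip": 33},
    {"x": -0.21,"y": 0.24,"z": 0,"ax": 0,"ay": 0,"az": -1.5,"grip": 33},
    {"x": -0.28,"y": 0.32,"z": 0,"ax": 0,"ay": 0,"az": -2.0,"grip": 33},
    {"x": -0.35,"y": 0.4,"z": 0,"ax": 0,"ay": 0,"az": -2.6,"grip": 33},
    {"x": -0.41,"y": 0.47,"z": 0,"ax": 0,"ay": 0,"az": -3.15,"grip": 33},
    {"x": -0.41,"y": 0.47,"z": 0,"ax": 0,"ay": 0,"az": -3.15,"grip": 33},
    {"x": -0.41,"y": 0.47,"z": 0,"ax": 0,"ay": 0,"az": -3.15,"grip": 33}
  ]
}}

```text
clock: 4.3
eef_pos: [578.1, -138.9, 50.5]
tcp_rot: [-3.14, 0.003, 2.773]
force: [0.2, -0.3, 0.4]
gripper_width: 0.409
```

```bash
python3 -c "
from h import *
go(577.9+8*.988,-138.9+8*.1556,50.3,69)
cv2.imwrite('pics/side3.png',robot.read_camera('side')[:,:,::-1])
a=cv2.imread('pics/side3.png')[170:290,230:350]
cv2.imwrite('pics/c3.png',cv2.resize(a,None,fx=4,fy=4,interpolation=cv2.INTER_CUBIC))
"
```

```text
t 4.3 pos [ 578.06 -138.92   50.5 ] rot [-179.9     0.18  158.89] F [ 0.18 -0.26  0.38] M [-0.03 -0.15 -0.02] w 36.0
shift [-0.169  0.099  0.005] turn [-0.017  0.03  -0.018] dist 7.8
```

View pics/c3.png

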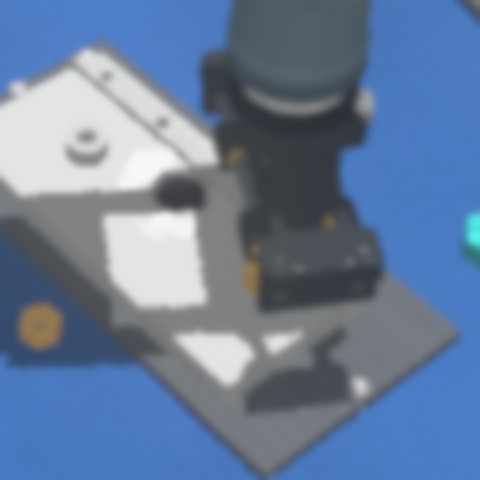

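Request:
{"name": "drive_tool", "arguments": {
  "rows": [
    {"x": -0.02,"y": 0.013,"z": 0,"ax": 0,"ay": 0,"az": 0,"grip": 33},
    {"x": -0.04,"y": 0.025,"z": 0,"ax": 0,"ay": 0,"az": 0,"grip": 33},
    {"x": -0.06,"y": 0.037,"z": 0,"ax": 0,"ay": 0,"az": 0,"grip": 33},
    {"x": -0.085,"y": 0.05,"z": 0,"ax": 0,"ay": 0,"az": 0,"grip": 33},
    {"x": -0.085,"y": 0.05,"z": 0,"ax": 0,"ay": 0,"az": 0,"grip": 33},
    {"x": -0.085,"y": 0.05,"z": 0,"ax": 0,"ay": 0,"az": 0,"grip": 33},
    {"x": -0.085,"y": 0.05,"z": 0,"ax": 0,"ay": 0,"az": 0,"grip": 33},
    {"x": -0.085,"y": 0.05,"z": 0,"ax": 0,"ay": 0,"az": 0,"grip": 33}
  ]
}}

```text
clock: 5.02
eef_pos: [581.9, -138.3, 50.5]
tcp_rot: [-3.14, 0.003, 2.773]
force: [-0.1, -0.0, -0.9]
gripper_width: 0.409
```

Request:
{"name": "drive_tool", "arguments": {
  "rows": [
    {"x": -0.01,"y": 0.006,"z": 0,"ax": 0,"ay": 0,"az": 0,"grip": 33},
    {"x": -0.022,"y": 0.013,"z": 0,"ax": 0,"ay": 0,"az": 0,"grip": 33},
    {"x": -0.032,"y": 0.019,"z": 0,"ax": 0,"ay": 0,"az": 0,"grip": 33},
    {"x": -0.032,"y": 0.019,"z": 0,"ax": 0,"ay": 0,"az": 0,"grip": 33},
    {"x": -0.032,"y": 0.019,"z": 0,"ax": 0,"ay": 0,"az": 0,"grip": 33},
    {"x": -0.032,"y": 0.019,"z": 0,"ax": 0,"ay": 0,"az": 0,"grip": 33},
    {"x": -0.032,"y": 0.019,"z": 0,"ax": 0,"ay": 0,"az": 0,"grip": 33},
    {"x": -0.032,"y": 0.019,"z": 0,"ax": 0,"ay": 0,"az": 0,"grip": 33}
  ]
}}

```text
clock: 5.68
eef_pos: [583.4, -138.0, 50.5]
tcp_rot: [-3.14, 0.003, 2.773]
force: [-0.3, 0.9, -0.0]
gripper_width: 0.405
```

Request:
{"name": "drive_tool", "arguments": {
  "rows": [
    {"x": -0.01,"y": 0.006,"z": 0,"ax": 0,"ay": 0,"az": 0,"grip": 33},
    {"x": -0.022,"y": 0.013,"z": 0,"ax": 0,"ay": 0,"az": 0,"grip": 33},
    {"x": -0.032,"y": 0.019,"z": 0,"ax": 0,"ay": 0,"az": 0,"grip": 33},
    {"x": -0.032,"y": 0.019,"z": 0,"ax": 0,"ay": 0,"az": 0,"grip": 33},
    {"x": -0.032,"y": 0.019,"z": 0,"ax": 0,"ay": 0,"az": 0,"grip": 33},
    {"x": -0.032,"y": 0.019,"z": 0,"ax": 0,"ay": 0,"az": 0,"grip": 33},
    {"x": -0.032,"y": 0.019,"z": 0,"ax": 0,"ay": 0,"az": 0,"grip": 33},
    {"x": -0.032,"y": 0.019,"z": 0,"ax": 0,"ay": 0,"az": 0,"grip": 33}
  ]
}}

```text
clock: 6.35
eef_pos: [585.0, -137.7, 50.5]
tcp_rot: [-3.14, 0.003, 2.773]
force: [-0.5, 0.3, -1.3]
gripper_width: 0.407
```

```bash
python3 -c "
from h import *
go(586,-137.6,50.5,69)
"
```

```text
t 6.35 pos [ 584.96 -137.72   50.48] rot [-179.91    0.2   158.88] F [-0.46  0.34 -1.3 ] M [0.04 0.02 0.01] w 35.9
shift [-0.023  0.012 -0.001] turn [-0.015  0.033 -0.02 ] dist 1.0
```

Request:
{"name": "drive_tool", "arguments": {
  "rows": [
    {"x": -0.007,"y": 0.004,"z": 0,"ax": 0,"ay": 0,"az": 0,"grip": 33},
    {"x": -0.014,"y": 0.008,"z": 0,"ax": 0,"ay": 0,"az": 0,"grip": 33},
    {"x": -0.022,"y": 0.013,"z": 0,"ax": 0,"ay": 0,"az": 0,"grip": 33},
    {"x": -0.022,"y": 0.013,"z": 0,"ax": 0,"ay": 0,"az": 0,"grip": 33},
    {"x": -0.022,"y": 0.013,"z": 0,"ax": 0,"ay": 0,"az": 0,"grip": 33},
    {"x": -0.022,"y": 0.013,"z": 0,"ax": 0,"ay": 0,"az": 0,"grip": 33},
    {"x": -0.022,"y": 0.013,"z": 0,"ax": 0,"ay": 0,"az": 0,"grip": 33},
    {"x": -0.022,"y": 0.013,"z": 0,"ax": 0,"ay": 0,"az": 0,"grip": 33}
  ]
}}

```text
clock: 7.02
eef_pos: [585.8, -137.6, 50.5]
tcp_rot: [-3.14, 0.003, 2.773]
force: [-2.3, -0.7, 2.5]
gripper_width: 0.407
```

Request:
{"name": "drive_tool", "arguments": {
  "rows": [
    {"x": -0.007,"y": 0.004,"z": 0,"ax": 0,"ay": 0,"az": 0,"grip": 33},
    {"x": -0.014,"y": 0.008,"z": 0,"ax": 0,"ay": 0,"az": 0,"grip": 33},
    {"x": -0.022,"y": 0.013,"z": 0,"ax": 0,"ay": 0,"az": 0,"grip": 33},
    {"x": -0.022,"y": 0.013,"z": 0,"ax": 0,"ay": 0,"az": 0,"grip": 33},
    {"x": -0.022,"y": 0.013,"z": 0,"ax": 0,"ay": 0,"az": 0,"grip": 33},
    {"x": -0.022,"y": 0.013,"z": 0,"ax": 0,"ay": 0,"az": 0,"grip": 33},
    {"x": -0.022,"y": 0.013,"z": 0,"ax": 0,"ay": 0,"az": 0,"grip": 33},
    {"x": -0.022,"y": 0.013,"z": 0,"ax": 0,"ay": 0,"az": 0,"grip": 33}
  ]
}}

```text
clock: 7.68
eef_pos: [586.3, -137.8, 50.4]
tcp_rot: [-3.139, 0.002, 2.773]
force: [-5.9, -2.8, 2.9]
gripper_width: 0.407
```

Request:
{"name": "drive_tool", "arguments": {
  "rows": [
    {"x": 0.015,"y": -0.009,"z": 0,"ax": 0,"ay": 0,"az": 0,"grip": 36},
    {"x": 0.015,"y": -0.009,"z": 0,"ax": 0,"ay": 0,"az": 0,"grip": 37},
    {"x": 0.015,"y": -0.009,"z": 0,"ax": 0,"ay": 0,"az": 0,"grip": 37.7},
    {"x": 0.015,"y": -0.009,"z": 0,"ax": 0,"ay": 0,"az": 0,"grip": 37.7},
    {"x": 0.015,"y": -0.009,"z": 0,"ax": 0,"ay": 0,"az": 0,"grip": 37.7},
    {"x": 0.015,"y": -0.009,"z": 0,"ax": 0,"ay": 0,"az": 0,"grip": 37.7},
    {"x": 0.015,"y": -0.009,"z": 0,"ax": 0,"ay": 0,"az": 0,"grip": 37.7},
    {"x": 0.015,"y": -0.009,"z": 0,"ax": 0,"ay": 0,"az": 0,"grip": 37.7}
  ]
}}

```text
clock: 8.35
eef_pos: [585.6, -137.9, 50.4]
tcp_rot: [-3.139, 0.002, 2.773]
force: [-0.1, 0.1, -0.8]
gripper_width: 0.426
```

```bash
python3 -c "
from h import *
s=robot.state()['eef_pos']
go(s[0]-.1556*40,s[1]+.988*40,50.5,69)
"
```

```text
t 8.35 pos [ 585.63 -137.91   50.44] rot [-1.7986e+02  1.3000e-01  1.5889e+02] F [-0.09  0.07 -0.82] M [-0.    0.01 -0.03] w 37.5
shift [ 0.501  0.866 -0.005] turn [-0.024  0.021 -0.019] dist 40.0
```

Request:
{"name": "drive_tool", "arguments": {
  "rows": [
    {"x": 0.03,"y": 0.052,"z": 0,"ax": 0,"ay": 0,"az": 0,"grip": 37.7},
    {"x": 0.1,"y": 0.173,"z": 0,"ax": 0,"ay": 0,"az": 0,"grip": 37.7},
    {"x": 0.18,"y": 0.312,"z": 0,"ax": 0,"ay": 0,"az": 0,"grip": 37.7},
    {"x": 0.26,"y": 0.45,"z": 0,"ax": 0,"ay": 0,"az": 0,"grip": 37.7},
    {"x": 0.34,"y": 0.589,"z": 0,"ax": 0,"ay": 0,"az": 0,"grip": 37.7},
    {"x": 0.42,"y": 0.727,"z": 0,"ax": 0,"ay": 0,"az": 0,"grip": 37.7},
    {"x": 0.48,"y": 0.831,"z": 0,"ax": 0,"ay": 0,"az": 0,"grip": 37.7},
    {"x": 0.5,"y": 0.866,"z": 0,"ax": 0,"ay": 0,"az": 0,"grip": 37.7}
  ]
}}

```text
clock: 9.02
eef_pos: [579.3, -97.3, 50.4]
tcp_rot: [-3.139, 0.002, 2.774]
force: [0.2, -1.8, 0.8]
gripper_width: 0.428
```

```bash
python3 -c "
from h import *
s=robot.state()['eef_pos']
go(s[0]-.1556*40,s[1]+.988*40,50.5,69)
"
```

```text
t 9.02 pos [579.27 -97.34  50.35] rot [-1.7986e+02  1.2000e-01  1.5894e+02] F [ 0.19 -1.83  0.75] M [-0.24  0.06 -0.02] w 37.7
shift [ 0.5    0.866 -0.007] turn [-0.023  0.019 -0.011] dist 40.0
```

Request:
{"name": "drive_tool", "arguments": {
  "rows": [
    {"x": 0.04,"y": 0.07,"z": 0,"ax": 0,"ay": 0,"az": 0,"grip": 37.7},
    {"x": 0.11,"y": 0.19,"z": 0,"ax": 0,"ay": 0,"az": 0,"grip": 37.7},
    {"x": 0.19,"y": 0.33,"z": 0,"ax": 0,"ay": 0,"az": 0,"grip": 37.7},
    {"x": 0.27,"y": 0.468,"z": 0,"ax": 0,"ay": 0,"az": 0,"grip": 37.7},
    {"x": 0.35,"y": 0.606,"z": 0,"ax": 0,"ay": 0,"az": 0,"grip": 37.7},
    {"x": 0.43,"y": 0.745,"z": 0,"ax": 0,"ay": 0,"az": 0,"grip": 37.7},
    {"x": 0.49,"y": 0.849,"z": 0,"ax": 0,"ay": 0,"az": 0,"grip": 37.7},
    {"x": 0.52,"y": 0.9,"z": 0,"ax": 0,"ay": 0,"az": 0,"grip": 37.7}
  ]
}}

```text
clock: 9.68
eef_pos: [572.7, -55.5, 50.3]
tcp_rot: [-3.139, 0.002, 2.775]
force: [-1.6, -2.4, 2.3]
gripper_width: 0.428
```

```bash
python3 -c "
from h import *
s=robot.state()['eef_pos']
go(s[0]-.1556*40,s[1]+.988*40,50.5,69)
cv2.imwrite('pics/side4.png',robot.read_camera('side')[:,:,::-1])
a=cv2.imread('pics/side4.png')[160:280,220:340]
b=robot.read_camera('top')[150:250,245:365,::-1]
cv2.imwrite('pics/c4.png',cv2.resize(np.vstack([a[:100],b]).copy(),None,fx=3,fy=3,interpolation=cv2.INTER_CUBIC))
"
```

```text
t 9.68 pos [572.69 -55.47  50.3 ] rot [-1.7986e+02  1.2000e-01  1.5898e+02] F [-1.62 -2.42  2.34] M [-0.57  0.18 -0.05] w 37.7
shift [ 0.5    0.866 -0.008] turn [-0.024  0.019 -0.004] dist 40.0
```

View pics/c4.png

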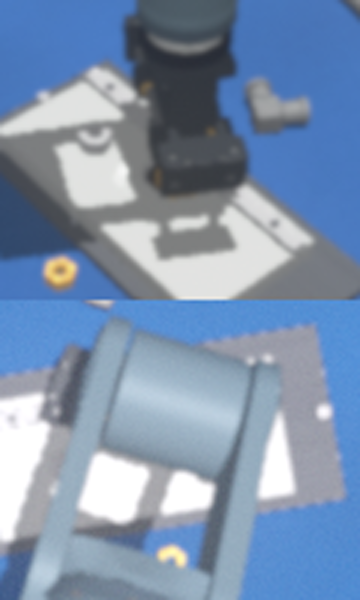

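Request:
{"name": "drive_tool", "arguments": {
  "rows": [
    {"x": 0.012,"y": 0.022,"z": 0,"ax": 0,"ay": 0,"az": 0,"grip": 37.7},
    {"x": 0.025,"y": 0.043,"z": 0,"ax": 0,"ay": 0,"az": 0,"grip": 37.7},
    {"x": 0.037,"y": 0.065,"z": 0,"ax": 0,"ay": 0,"az": 0,"grip": 37.7},
    {"x": 0.05,"y": 0.087,"z": 0,"ax": 0,"ay": 0,"az": 0,"grip": 37.7},
    {"x": 0.062,"y": 0.108,"z": 0,"ax": 0,"ay": 0,"az": 0,"grip": 37.7},
    {"x": 0.075,"y": 0.13,"z": 0,"ax": 0,"ay": 0,"az": 0,"grip": 37.7},
    {"x": 0.087,"y": 0.152,"z": 0,"ax": 0,"ay": 0,"az": 0,"grip": 37.7},
    {"x": 0.087,"y": 0.152,"z": 0,"ax": 0,"ay": 0,"az": 0,"grip": 37.7}
  ]
}}

```text
clock: 10.45
eef_pos: [571.4, -47.9, 49.9]
tcp_rot: [-3.141, 0.001, 2.774]
force: [0.1, -0.5, 0.1]
gripper_width: 0.427
```

Request:
{"name": "drive_tool", "arguments": {
  "rows": [
    {"x": 0.006,"y": 0.011,"z": 0,"ax": 0,"ay": 0,"az": 0,"grip": 37.7},
    {"x": 0.012,"y": 0.022,"z": 0,"ax": 0,"ay": 0,"az": 0,"grip": 37.7},
    {"x": 0.019,"y": 0.033,"z": 0,"ax": 0,"ay": 0,"az": 0,"grip": 37.7},
    {"x": 0.025,"y": 0.043,"z": 0,"ax": 0,"ay": 0,"az": 0,"grip": 37.7},
    {"x": 0.025,"y": 0.043,"z": 0,"ax": 0,"ay": 0,"az": 0,"grip": 37.7},
    {"x": 0.025,"y": 0.043,"z": 0,"ax": 0,"ay": 0,"az": 0,"grip": 37.7},
    {"x": 0.025,"y": 0.043,"z": 0,"ax": 0,"ay": 0,"az": 0,"grip": 37.7},
    {"x": 0.025,"y": 0.043,"z": 0,"ax": 0,"ay": 0,"az": 0,"grip": 37.7}
  ]
}}

```text
clock: 11.12
eef_pos: [571.1, -45.8, 49.8]
tcp_rot: [-3.141, 0.001, 2.774]
force: [-0.5, -0.0, 0.3]
gripper_width: 0.429
```

Request:
{"name": "drive_tool", "arguments": {
  "rows": [
    {"x": 0.006,"y": 0.011,"z": 0,"ax": 0,"ay": 0,"az": 0,"grip": 37.7},
    {"x": 0.012,"y": 0.022,"z": 0,"ax": 0,"ay": 0,"az": 0,"grip": 37.7},
    {"x": 0.016,"y": 0.027,"z": 0,"ax": 0,"ay": 0,"az": 0,"grip": 37.7},
    {"x": 0.016,"y": 0.027,"z": 0,"ax": 0,"ay": 0,"az": 0,"grip": 37.7},
    {"x": 0.016,"y": 0.027,"z": 0,"ax": 0,"ay": 0,"az": 0,"grip": 37.7},
    {"x": 0.016,"y": 0.027,"z": 0,"ax": 0,"ay": 0,"az": 0,"grip": 37.7},
    {"x": 0.016,"y": 0.027,"z": 0,"ax": 0,"ay": 0,"az": 0,"grip": 37.7},
    {"x": 0.016,"y": 0.027,"z": 0,"ax": 0,"ay": 0,"az": 0,"grip": 37.7}
  ]
}}

```text
clock: 11.78
eef_pos: [570.9, -44.6, 49.8]
tcp_rot: [-3.141, 0.001, 2.774]
force: [-0.4, 0.1, -0.3]
gripper_width: 0.425
```

```bash
python3 -c "
from h import *
s=robot.state()['eef_pos']
go(s[0]-.1556*1,s[1]+.988*1,50,69)
cv2.imwrite('pics/side5.png',robot.read_camera('side')[:,:,::-1])
a=cv2.imread('pics/side5.png')[170:250,230:330]
cv2.imwrite('pics/c5.png',cv2.resize(a,None,fx=7,fy=7,interpolation=cv2.INTER_CUBIC))
"
```

```text
t 11.78 pos [570.88 -44.59  49.8 ] rot [-1.7994e+02  6.0000e-02  1.5895e+02] F [-0.42  0.09 -0.27] M [-0.07  0.05 -0.  ] w 37.5
shift [ 0.012  0.022 -0.005] turn [-0.009  0.01  -0.008] dist 1.0
```

View pics/c5.png

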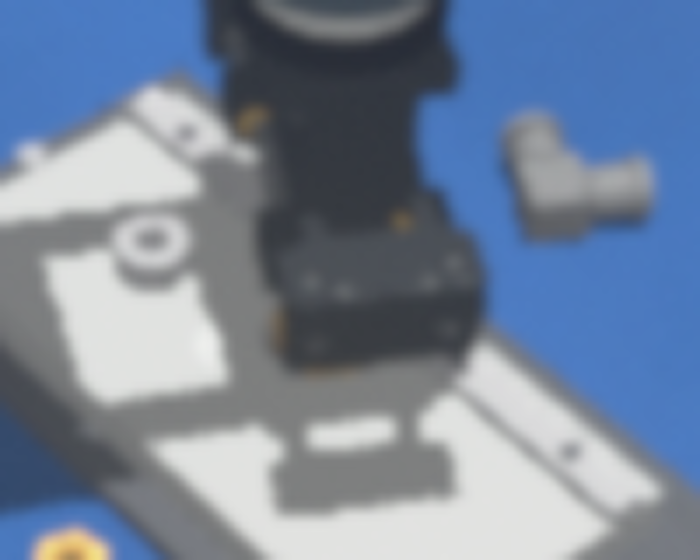

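Request:
{"name": "drive_tool", "arguments": {
  "rows": [
    {"x": 0.006,"y": 0.011,"z": 0,"ax": 0,"ay": 0,"az": 0,"grip": 37.7},
    {"x": 0.012,"y": 0.022,"z": 0,"ax": 0,"ay": 0,"az": 0,"grip": 37.7},
    {"x": 0.016,"y": 0.027,"z": 0,"ax": 0,"ay": 0,"az": 0,"grip": 37.7},
    {"x": 0.016,"y": 0.027,"z": 0,"ax": 0,"ay": 0,"az": 0,"grip": 37.7},
    {"x": 0.016,"y": 0.027,"z": 0,"ax": 0,"ay": 0,"az": 0,"grip": 37.7},
    {"x": 0.016,"y": 0.027,"z": 0,"ax": 0,"ay": 0,"az": 0,"grip": 37.7},
    {"x": 0.016,"y": 0.027,"z": 0,"ax": 0,"ay": 0,"az": 0,"grip": 37.7},
    {"x": 0.016,"y": 0.027,"z": 0,"ax": 0,"ay": 0,"az": 0,"grip": 37.7}
  ]
}}

```text
clock: 12.5
eef_pos: [570.7, -43.3, 49.8]
tcp_rot: [-3.141, 0.001, 2.774]
force: [-0.4, -1.3, -0.1]
gripper_width: 0.431
```

```bash
python3 -c "
from h import *
go(569.45,-40.5,50,69)
A=[cv2.imread(f'pics/side{i}.png') for i in (3,4,5)]
for a in A:
  m=((a[:,:,2].astype(int)-a[:,:,0])>25).astype(np.uint8); n,l,s,c=cv2.connectedComponentsWithStats(m[160:290,220:350]); print([(tuple(s[i]),c[i].round(1)) for i in range(1,n) if s[i][4]>3])
"
```

```text
t 12.5 pos [570.67 -43.3   49.81] rot [-1.7995e+02  6.0000e-02  1.5896e+02] F [-0.44 -1.27 -0.14] M [-0.08  0.07 -0.  ] w 37.9
shift [ 0.053  0.054 -0.005] turn [-0.009  0.009 -0.007] dist 3.1
[((np.int32(67), np.int32(48), np.int32(3), np.int32(2), np.int32(4)), array([68. , 48.5])), ((np.int32(71), np.int32(75), np.int32(4), np.int32(9), np.int32(30)), array([72.6, 78.8])), ((np.int32(15), np.int32(86), np.int32(10), np.int32(11), np.int32(82)), array([19.6, 91.1]))]
[((np.int32(15), np.int32(86), np.int32(10), np.int32(10), np.int32(83)), array([19.5, 90.4]))]
[((np.int32(44), np.int32(26), np.int32(3), np.int32(2), np.int32(4)), array([45. , 26.5])), ((np.int32(15), np.int32(86), np.int32(10), np.int32(10), np.int32(83)), array([19.5, 90.4]))]
```

Request:
{"name": "drive_tool", "arguments": {
  "rows": [
    {"x": 0.006,"y": 0.011,"z": 0,"ax": 0,"ay": 0,"az": 0,"grip": 37.7},
    {"x": 0.012,"y": 0.022,"z": 0,"ax": 0,"ay": 0,"az": 0,"grip": 37.7},
    {"x": 0.012,"y": 0.022,"z": 0,"ax": 0,"ay": 0,"az": 0,"grip": 37.7},
    {"x": 0.012,"y": 0.022,"z": 0,"ax": 0,"ay": 0,"az": 0,"grip": 37.7},
    {"x": 0.012,"y": 0.022,"z": 0,"ax": 0,"ay": 0,"az": 0,"grip": 37.7},
    {"x": 0.012,"y": 0.022,"z": 0,"ax": 0,"ay": 0,"az": 0,"grip": 37.7},
    {"x": 0.012,"y": 0.022,"z": 0,"ax": 0,"ay": 0,"az": 0,"grip": 37.7},
    {"x": 0.012,"y": 0.022,"z": 0,"ax": 0,"ay": 0,"az": 0,"grip": 37.7}
  ]
}}

```text
clock: 13.17
eef_pos: [570.6, -42.3, 49.8]
tcp_rot: [-3.141, 0.001, 2.774]
force: [-1.1, -0.4, 0.7]
gripper_width: 0.433
```

Request:
{"name": "drive_tool", "arguments": {
  "rows": [
    {"x": 0.006,"y": 0.011,"z": 0,"ax": 0,"ay": 0,"az": 0,"grip": 37.7},
    {"x": 0.012,"y": 0.022,"z": 0,"ax": 0,"ay": 0,"az": 0,"grip": 37.7},
    {"x": 0.012,"y": 0.022,"z": 0,"ax": 0,"ay": 0,"az": 0,"grip": 37.7},
    {"x": 0.012,"y": 0.022,"z": 0,"ax": 0,"ay": 0,"az": 0,"grip": 37.7},
    {"x": 0.012,"y": 0.022,"z": 0,"ax": 0,"ay": 0,"az": 0,"grip": 37.7},
    {"x": 0.012,"y": 0.022,"z": 0,"ax": 0,"ay": 0,"az": 0,"grip": 37.7},
    {"x": 0.012,"y": 0.022,"z": 0,"ax": 0,"ay": 0,"az": 0,"grip": 37.7},
    {"x": 0.012,"y": 0.022,"z": 0,"ax": 0,"ay": 0,"az": 0,"grip": 37.7}
  ]
}}

```text
clock: 13.83
eef_pos: [570.4, -41.3, 49.8]
tcp_rot: [-3.141, 0.001, 2.774]
force: [0.0, -0.8, -0.7]
gripper_width: 0.428
```

```bash
python3 -c "
from h import *
go(569.45,-40.5,50,69)
for i in range(3):
  s=robot.state();print(s['clock'],s['force'].round(2))
cv2.imwrite('pics/side6.png',robot.read_camera('side')[:,:,::-1])
a=np.hstack([cv2.imread('pics/side4.png')[170:240,245:315],cv2.imread('pics/side6.png')[165:235,235:305]])
a=cv2.convertScaleAbs(a,alpha=1.8,beta=0)
cv2.imwrite('pics/c6.png',cv2.resize(a,None,fx=5.5,fy=5.5,interpolation=cv2.INTER_CUBIC))
"
```

```text
t 13.83 pos [570.42 -41.3   49.84] rot [-1.7995e+02  6.0000e-02  1.5895e+02] F [ 0.02 -0.77 -0.71] M [-0.09  0.   -0.01] w 37.7
shift [ 0.03   0.01  -0.004] turn [-0.008  0.01  -0.008] dist 1.3
13.8333 [ 0.02 -0.77 -0.71]
13.8333 [ 0.02 -0.77 -0.71]
13.8333 [ 0.02 -0.77 -0.71]
```

View pics/c6.png

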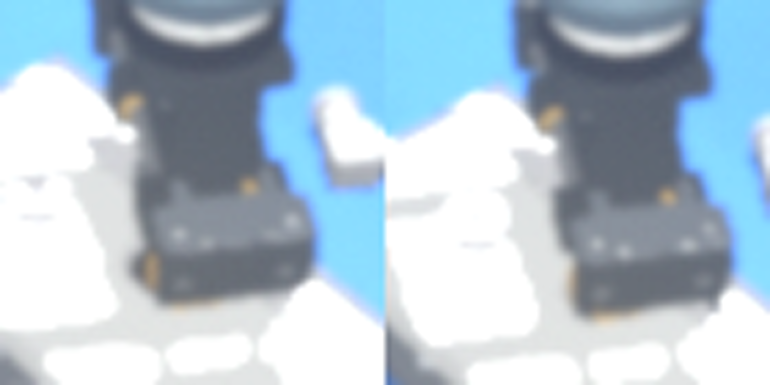

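Request:
{"name": "drive_tool", "arguments": {
  "rows": [
    {"x": 0.006,"y": 0.011,"z": 0,"ax": 0,"ay": 0,"az": 0,"grip": 37.7},
    {"x": 0.012,"y": 0.022,"z": 0,"ax": 0,"ay": 0,"az": 0,"grip": 37.7},
    {"x": 0.012,"y": 0.022,"z": 0,"ax": 0,"ay": 0,"az": 0,"grip": 37.7},
    {"x": 0.012,"y": 0.022,"z": 0,"ax": 0,"ay": 0,"az": 0,"grip": 37.7},
    {"x": 0.012,"y": 0.022,"z": 0,"ax": 0,"ay": 0,"az": 0,"grip": 37.7},
    {"x": 0.012,"y": 0.022,"z": 0,"ax": 0,"ay": 0,"az": 0,"grip": 37.7},
    {"x": 0.012,"y": 0.022,"z": 0,"ax": 0,"ay": 0,"az": 0,"grip": 37.7},
    {"x": 0.012,"y": 0.022,"z": 0,"ax": 0,"ay": 0,"az": 0,"grip": 37.7}
  ]
}}

```text
clock: 14.55
eef_pos: [570.3, -40.3, 49.8]
tcp_rot: [-3.141, 0.001, 2.774]
force: [-0.5, -1.1, -0.9]
gripper_width: 0.427
```

Request:
{"name": "drive_tool", "arguments": {
  "rows": [
    {"x": 0.006,"y": 0.011,"z": 0,"ax": 0,"ay": 0,"az": 0,"grip": 37.7},
    {"x": 0.012,"y": 0.022,"z": 0,"ax": 0,"ay": 0,"az": 0,"grip": 37.7},
    {"x": 0.012,"y": 0.022,"z": 0,"ax": 0,"ay": 0,"az": 0,"grip": 37.7},
    {"x": 0.012,"y": 0.022,"z": 0,"ax": 0,"ay": 0,"az": 0,"grip": 37.7},
    {"x": 0.012,"y": 0.022,"z": 0,"ax": 0,"ay": 0,"az": 0,"grip": 37.7},
    {"x": 0.012,"y": 0.022,"z": 0,"ax": 0,"ay": 0,"az": 0,"grip": 37.7},
    {"x": 0.012,"y": 0.022,"z": 0,"ax": 0,"ay": 0,"az": 0,"grip": 37.7},
    {"x": 0.012,"y": 0.022,"z": 0,"ax": 0,"ay": 0,"az": 0,"grip": 37.7}
  ]
}}

```text
clock: 15.22
eef_pos: [570.1, -39.3, 49.8]
tcp_rot: [-3.141, 0.001, 2.774]
force: [-0.9, 0.5, 0.0]
gripper_width: 0.429
```

Request:
{"name": "drive_tool", "arguments": {
  "rows": [
    {"x": 0.006,"y": 0.011,"z": 0,"ax": 0,"ay": 0,"az": 0,"grip": 37.7},
    {"x": 0.012,"y": 0.022,"z": 0,"ax": 0,"ay": 0,"az": 0,"grip": 37.7},
    {"x": 0.012,"y": 0.022,"z": 0,"ax": 0,"ay": 0,"az": 0,"grip": 37.7},
    {"x": 0.012,"y": 0.022,"z": 0,"ax": 0,"ay": 0,"az": 0,"grip": 37.7},
    {"x": 0.012,"y": 0.022,"z": 0,"ax": 0,"ay": 0,"az": 0,"grip": 37.7},
    {"x": 0.012,"y": 0.022,"z": 0,"ax": 0,"ay": 0,"az": 0,"grip": 37.7},
    {"x": 0.012,"y": 0.022,"z": 0,"ax": 0,"ay": 0,"az": 0,"grip": 37.7},
    {"x": 0.012,"y": 0.022,"z": 0,"ax": 0,"ay": 0,"az": 0,"grip": 37.7}
  ]
}}

```text
clock: 15.88
eef_pos: [570.0, -38.3, 49.8]
tcp_rot: [-3.141, 0.001, 2.774]
force: [-0.7, -0.8, 0.1]
gripper_width: 0.428
```

Request:
{"name": "drive_tool", "arguments": {
  "rows": [
    {"x": 0.006,"y": 0.011,"z": 0,"ax": 0,"ay": 0,"az": 0,"grip": 37.7},
    {"x": 0.012,"y": 0.022,"z": 0,"ax": 0,"ay": 0,"az": 0,"grip": 37.7},
    {"x": 0.012,"y": 0.022,"z": 0,"ax": 0,"ay": 0,"az": 0,"grip": 37.7},
    {"x": 0.012,"y": 0.022,"z": 0,"ax": 0,"ay": 0,"az": 0,"grip": 37.7},
    {"x": 0.012,"y": 0.022,"z": 0,"ax": 0,"ay": 0,"az": 0,"grip": 37.7},
    {"x": 0.012,"y": 0.022,"z": 0,"ax": 0,"ay": 0,"az": 0,"grip": 37.7},
    {"x": 0.012,"y": 0.022,"z": 0,"ax": 0,"ay": 0,"az": 0,"grip": 37.7},
    {"x": 0.012,"y": 0.022,"z": 0,"ax": 0,"ay": 0,"az": 0,"grip": 37.7}
  ]
}}

```text
clock: 16.55
eef_pos: [569.9, -37.3, 49.8]
tcp_rot: [-3.141, 0.001, 2.774]
force: [-0.5, -1.9, -0.3]
gripper_width: 0.431
```

```bash
python3 -c "
from h import *
go(569.45,-40.5,50,69)
cv2.imwrite('pics/side7.png',robot.read_camera('side')[:,:,::-1])
p=robot.state()['eef_pos']
a=cv2.imread('pics/side7.png');a=cv2.convertScaleAbs(a,alpha=1.8,beta=0)[175:245,235:305]
a=cv2.resize(a,None,fx=8,fy=8,interpolation=cv2.INTER_CUBIC)
for z,c in((30,(0,0,255)),(25,(0,200,0))):
  Q=[]
  for h in (0,18):
    for k in range(6):
      t=np.radians(8.95+30+60*k);Q.append(proj('side',[p[0]+20.8*np.cos(t),p[1]+20.8*np.sin(t),z+h]))
  Q=np.array(Q);print(z,Q.min(0).round(1),Q.max(0).round(1))
  h=cv2.convexHull(((Q-[235,175])*8).astype(np.int32));cv2.polylines(a,[h],True,c,1)
cv2.imwrite('pics/c7.png',a)
"
```

```text
t 16.55 pos [569.86 -37.3   49.81] rot [-1.7995e+02  5.0000e-02  1.5895e+02] F [-0.53 -1.92 -0.31] M [-0.2   0.05 -0.02] w 38.0
shift [-0.019 -0.078 -0.005] turn [-0.008  0.008 -0.008] dist 3.2
30 [266.5 205.7] [282.1 221. ]
25 [266.5 207. ] [282.  222.3]
```

View pics/c7.png

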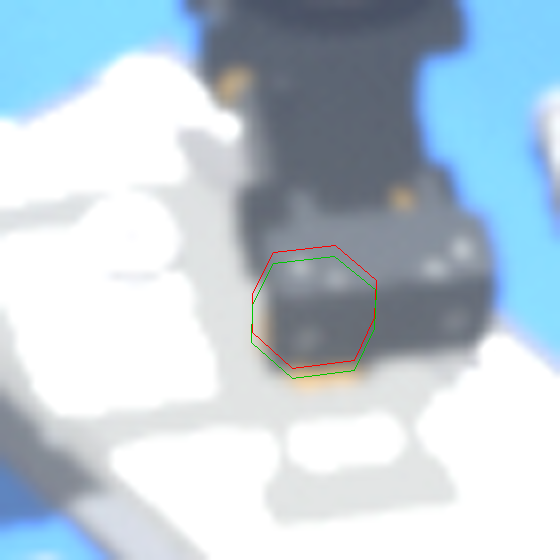

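```bash
python3 -c "
from h import *
out=[]
for f,p in(('side3',(578.06,-138.92)),('side4',(572.69,-55.47)),('side5',(570.88,-44.59)),('side6',(570.42,-41.3)),('side7',(569.86,-37.3))):
  a=cv2.imread(f'pics/{f}.png');q=proj('side',[p[0],p[1],48])
  H=np.array([[8,0,-8*(q[0]-16)],[0,8,-8*(q[1]-14)]])
  b=cv2.convertScaleAbs(cv2.warpAffine(a,H,(260,240),flags=cv2.INTER_CUBIC),alpha=2)
  x=a.astype(int);m=(x[:,:,2]-x[:,:,0])>8
  r,c=np.nonzero(m);k=(abs(c-q[0])<13)&(abs(r-q[1]-4)<14);r=r[k]-q[1];c=c[k]-q[0]
  print(f,k.sum(),'left',c.min().round(1),'bottom',r.max().round(1),'bottom mean',r[r>8].mean().round(1) if (r>8).any() else 0)
  cv2.putText(b,f,(5,15),0,.5,(0,0,255));out.append(b)
out.append(out[0]*0)
cv2.imwrite('pics/c8.png',np.vstack([np.hstack(out[:3]),np.hstack(out[3:])]))
"
```

```text
side3 63 left -8.5 bottom 9.2 bottom mean 8.5
side4 18 left -7.9 bottom 11.1 bottom mean 10.8
side5 18 left -8.1 bottom 10.5 bottom mean 10.5
side6 15 left -7.3 bottom 11.2 bottom mean 10.6
side7 41 left -7.3 bottom 12.1 bottom mean 10.6
```

View pics/c8.png

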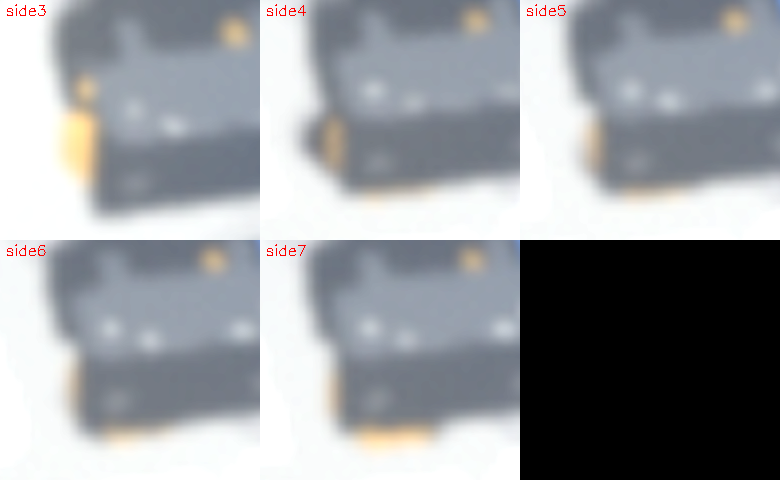

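Request:
{"name": "drive_tool", "arguments": {
  "rows": [
    {"x": 0.006,"y": 0.011,"z": 0,"ax": 0,"ay": 0,"az": 0,"grip": 37.7},
    {"x": 0.012,"y": 0.022,"z": 0,"ax": 0,"ay": 0,"az": 0,"grip": 37.7},
    {"x": 0.012,"y": 0.022,"z": 0,"ax": 0,"ay": 0,"az": 0,"grip": 37.7},
    {"x": 0.012,"y": 0.022,"z": 0,"ax": 0,"ay": 0,"az": 0,"grip": 37.7},
    {"x": 0.012,"y": 0.022,"z": 0,"ax": 0,"ay": 0,"az": 0,"grip": 37.7},
    {"x": 0.012,"y": 0.022,"z": 0,"ax": 0,"ay": 0,"az": 0,"grip": 37.7},
    {"x": 0.012,"y": 0.022,"z": 0,"ax": 0,"ay": 0,"az": 0,"grip": 37.7},
    {"x": 0.012,"y": 0.022,"z": 0,"ax": 0,"ay": 0,"az": 0,"grip": 37.7}
  ]
}}

```text
clock: 17.27
eef_pos: [569.8, -37.0, 50.0]
tcp_rot: [-3.14, 0.001, 2.774]
force: [-0.4, -5.3, 1.1]
gripper_width: 0.43
```

Request:
{"name": "drive_tool", "arguments": {
  "rows": [
    {"x": -0.015,"y": -0.027,"z": 0,"ax": 0,"ay": 0,"az": 0,"grip": 37.7},
    {"x": -0.015,"y": -0.027,"z": 0,"ax": 0,"ay": 0,"az": 0,"grip": 45},
    {"x": -0.015,"y": -0.027,"z": 0,"ax": 0,"ay": 0,"az": 0,"grip": 52},
    {"x": -0.015,"y": -0.027,"z": -0.1,"ax": 0,"ay": 0,"az": 0,"grip": 52},
    {"x": -0.015,"y": -0.027,"z": -0.5,"ax": 0,"ay": 0,"az": 0,"grip": 52},
    {"x": 0.1,"y": 0.2,"z": -1.2,"ax": 0,"ay": 0,"az": 0,"grip": 40},
    {"x": 0.4,"y": 1.0,"z": -1.8,"ax": 0,"ay": 0,"az": 0,"grip": 20},
    {"x": 0.7,"y": 1.8,"z": -2.0,"ax": 0,"ay": 0,"az": 0,"grip": 0}
  ]
}}

```text
clock: 17.93
eef_pos: [571.8, 40.3, 134.0]
tcp_rot: [-3.142, 0.007, 2.771]
force: [0.7, -0.8, 0.1]
gripper_width: 0.388
```

Request:
{"name": "drive_tool", "arguments": {
  "rows": [
    {"x": 0.36,"y": 0.9,"z": 0,"ax": 0,"ay": 0,"az": 0,"grip": 0},
    {"x": 0.7,"y": 1.8,"z": 0,"ax": 0,"ay": 0,"az": 0,"grip": 0},
    {"x": 0.7,"y": 1.8,"z": 0,"ax": 0,"ay": 0,"az": 0,"grip": 0},
    {"x": 0.7,"y": 1.8,"z": 0,"ax": 0,"ay": 0,"az": 0,"grip": 0},
    {"x": 0.7,"y": 1.8,"z": 0,"ax": 0,"ay": 0,"az": 0,"grip": 0},
    {"x": 0.7,"y": 1.8,"z": 0,"ax": 0,"ay": 0,"az": 0,"grip": 0},
    {"x": 0.7,"y": 1.8,"z": 0,"ax": 0,"ay": 0,"az": 0,"grip": 0},
    {"x": 0.7,"y": 1.8,"z": 0,"ax": 0,"ay": 0,"az": 0,"grip": 0}
  ]
}}

```text
clock: 18.6
eef_pos: [571.8, 116.3, 133.7]
tcp_rot: [-3.141, 0.007, 2.769]
force: [-0.0, 0.5, 0.0]
gripper_width: 0.007
```

```bash
python3 -c "
from meas import *
go(569.8,-38.5,65,69)
for n in('side','top'): cv2.imwrite(f'pics/{n}9.png',robot.read_camera(n)[:,:,::-1])
s=cv2.imread('pics/side9.png');t=cv2.imread('pics/top9.png')
a=np.hstack([s[165:265,215:315],t[145:245,245:345]])
cv2.imwrite('pics/c9.png',cv2.resize(a,None,fx=4,fy=4,interpolation=cv2.INTER_CUBIC))
"
```

```text
t 18.6 pos [571.82 116.25 133.71] rot [-179.99    0.39  158.67] F [-0.02  0.46  0.04] M [0.01 0.05 0.03] w 0.6
shift [-1.348 -3.622  1.728] turn [-0.002  0.065 -0.054] dist 169.3
```

View pics/c9.png

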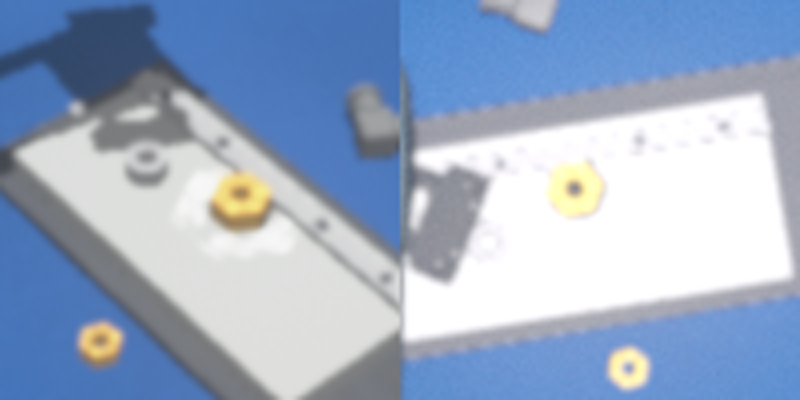

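```bash
python3 -c "
from meas import *
def tri(a,b):
  o1,d1=ray('top',*a);o2,d2=ray('side',*b);d1/=np.linalg.norm(d1);d2/=np.linalg.norm(d2)
  A=np.stack([d1,-d2],1);t=np.linalg.lstsq(A,o2-o1,rcond=None)[0];return (o1+d1*t[0]+o2+d2*t[1])/2,np.linalg.norm(o1+d1*t[0]-o2-d2*t[1])
for i,rt,rs in((0,(312,185,340,212),(278,228,305,255)),(9,(276,180,302,206),(262,203,290,226))):
  T=cv2.imread(f'pics/top{i}.png');S=cv2.imread(f'pics/side{i}.png')
  a=locnut(T,'top',rt,45);b=locnut(S,'side',rs,45)
  print(i,a[:2],b[:2],cv2.contourArea(a[3]),cv2.contourArea(b[3]),cv2.boundingRect(b[3]),*tri(a[:2],b[:2]))
  x=cv2.resize(S[rs[1]-2:rs[3]+4,rs[0]-2:rs[2]+4],(380,380),interpolation=cv2.INTER_CUBIC);cv2.imwrite(f'pics/z{i}.png',x)
print(tri((215+553/5,145+264/5),(200+440/4.8,170+340/4.8)),tri((288.75,192),(275.3,213.2)))
cv2.imwrite('pics/z.png',np.hstack([cv2.imread('pics/z0.png'),cv2.imread('pics/z9.png')]))
"
```

```text
0 (325.23497267759564, 197.18169398907102) (291.14485165794065, 242.13263525305408) 117.5 186.0 (283, 235, 17, 16) [ 553.87451401 -141.4406368    36.85487471] 1.714587353056256
9 (288.38257575757575, 191.97853535353534) (274.94153846153847, 214.76615384615386) 127.0 156.0 (268, 208, 15, 15) [569.77359079 -38.48611076  34.45545839] 2.7603932119287222
(array([ 553.04918181, -142.24482774,   43.07412081]), np.float64(4.1602256784921785)) (array([569.74208187, -39.3872131 ,  41.26858962]), np.float64(3.4013631349483133))
```

View pics/z.png

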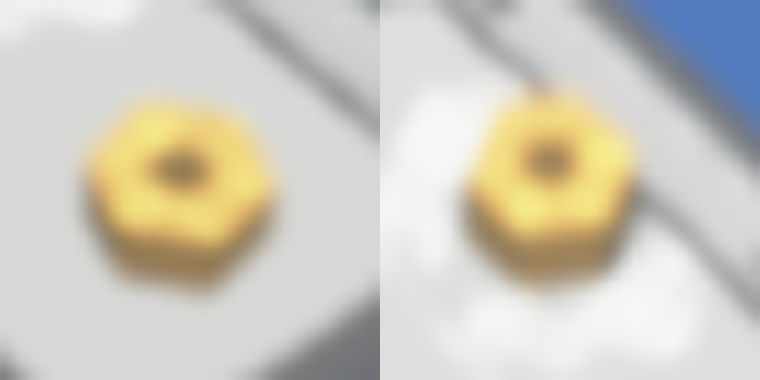

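```bash
python3 -c "
from meas import *
print('init',onz('top',325.6,197.8,48),onz('side',291.67,240.83,48),'cent',onz('top',325.23,197.18,48),onz('side',291.14,242.13,48))
for z in (48,45.5,43.5): print(z,onz('top',288.75,192,z)[:2],onz('side',275.3,213.2,z)[:2],'cent',onz('top',288.38,191.98,z)[:2],onz('side',274.94,214.77,z)[:2])
s=cv2.imread('pics/side9.png')[195:235,250:300]
s0=cv2.imread('pics/side0.png')[222:262,266:316]
f=lambda s:cv2.resize(cv2.convertScaleAbs(s,alpha=1.1),None,fx=8,fy=8,interpolation=cv2.INTER_CUBIC)
cv2.imwrite('pics/z2.png',np.hstack([f(s0),f(s)]))
"
```

```text
init [ 551.17326977 -140.48211982   48.        ] [ 552.39534416 -146.55006057   48.        ] cent [ 552.90482264 -139.47928922   48.        ] [ 548.95284418 -149.38397221   48.        ]
48 [568.03817301 -38.22800107] [567.66975009 -45.5767041 ] cent [568.10121678 -37.19782312] [563.83953505 -49.93256403]
45.5 [568.12604699 -38.33746525] [569.00080996 -43.57101714] cent [568.18923178 -37.304983  ] [565.15922564 -47.93980663]
43.5 [568.19634617 -38.42503659] [570.06565787 -41.96646757] cent [568.25964378 -37.39071091] [566.21497811 -46.34560072]
```

View pics/z2.png

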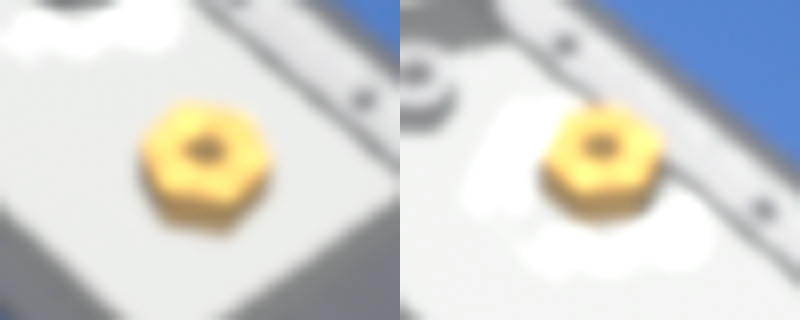

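```bash
python3 -c "
from meas import *
go(569.7,-38.7,70,80)
print(robot.state()['joints'].round(2))
"
```

```text
t 18.7 pos [571.8  116.54 133.73] rot [-179.99    0.39  158.7 ] F [-0.07 -0.15 -0.84] M [ 0.03 -0.01 -0.02] w 0.5
shift [-1.35  -3.635  1.603] turn [-0.008  0.065 -1.884] dist 167.8
[-0.    0.32  1.68 -0.    1.13 -1.2 ]
```

Request:
{"name": "drive_tool", "arguments": {
  "rows": [
    {"x": -0.3,"y": -0.8,"z": 0.0,"ax": 0,"ay": 0,"az": -0.4,"grip": 0},
    {"x": -0.6,"y": -1.6,"z": 0.0,"ax": 0,"ay": 0,"az": -0.8,"grip": 0},
    {"x": -0.9,"y": -2.4,"z": 0.1,"ax": 0,"ay": 0,"az": -1.2,"grip": 0},
    {"x": -1.2,"y": -3.2,"z": 0.4,"ax": 0,"ay": 0,"az": -1.6,"grip": 0},
    {"x": -1.35,"y": -3.63,"z": 0.9,"ax": 0,"ay": 0.06,"az": -1.88,"grip": 0},
    {"x": -1.35,"y": -3.63,"z": 1.4,"ax": 0,"ay": 0.06,"az": -1.88,"grip": 0},
    {"x": -1.35,"y": -3.63,"z": 1.6,"ax": 0,"ay": 0.06,"az": -1.88,"grip": 0},
    {"x": -1.35,"y": -3.63,"z": 1.6,"ax": 0,"ay": 0.06,"az": -1.88,"grip": 0}
  ]
}}

```text
clock: 19.37
eef_pos: [567.9, -38.5, 67.9]
tcp_rot: [-3.141, -0.004, 2.965]
force: [-1.4, 0.1, -0.0]
gripper_width: 0.006
```

```bash
python3 -c "
from meas import *
go(569.7,-38.7,57,80)
"
```

```text
t 19.37 pos [567.91 -38.55  67.86] rot [-179.99   -0.24  169.89] F [-1.45  0.07 -0.02] M [0.04 0.04 0.03] w 0.5
shift [-0.046  0.004  0.271] turn [-0.002 -0.04  -0.018] dist 11.0
```

Descend to tip about z = 49, then feel for the top.

Request:
{"name": "drive_tool", "arguments": {
  "rows": [
    {"x": -0.04,"y": 0,"z": 0.1,"ax": 0,"ay": 0,"az": 0,"grip": 0},
    {"x": -0.045,"y": 0,"z": 0.17,"ax": 0,"ay": 0,"az": 0,"grip": 0},
    {"x": -0.045,"y": 0,"z": 0.22,"ax": 0,"ay": 0,"az": 0,"grip": 0},
    {"x": -0.045,"y": 0,"z": 0.25,"ax": 0,"ay": 0,"az": 0,"grip": 0},
    {"x": -0.045,"y": 0,"z": 0.25,"ax": 0,"ay": 0,"az": 0,"grip": 0},
    {"x": -0.045,"y": 0,"z": 0.25,"ax": 0,"ay": 0,"az": 0,"grip": 0},
    {"x": -0.045,"y": 0,"z": 0.25,"ax": 0,"ay": 0,"az": 0,"grip": 0},
    {"x": -0.045,"y": 0,"z": 0.25,"ax": 0,"ay": 0,"az": 0,"grip": 0}
  ]
}}

```text
clock: 20.03
eef_pos: [569.8, -38.8, 58.2]
tcp_rot: [-3.141, -0.004, 2.965]
force: [0.2, 0.4, 0.9]
gripper_width: 0.006
```

Request:
{"name": "drive_tool", "arguments": {
  "rows": [
    {"x": 0,"y": 0,"z": 0.012,"ax": 0,"ay": 0,"az": 0,"grip": 0},
    {"x": 0,"y": 0,"z": 0.025,"ax": 0,"ay": 0,"az": 0,"grip": 0},
    {"x": 0,"y": 0,"z": 0.037,"ax": 0,"ay": 0,"az": 0,"grip": 0},
    {"x": 0,"y": 0,"z": 0.037,"ax": 0,"ay": 0,"az": 0,"grip": 0},
    {"x": 0,"y": 0,"z": 0.037,"ax": 0,"ay": 0,"az": 0,"grip": 0},
    {"x": 0,"y": 0,"z": 0.037,"ax": 0,"ay": 0,"az": 0,"grip": 0},
    {"x": 0,"y": 0,"z": 0.037,"ax": 0,"ay": 0,"az": 0,"grip": 0},
    {"x": 0,"y": 0,"z": 0.037,"ax": 0,"ay": 0,"az": 0,"grip": 0}
  ]
}}

```text
clock: 20.7
eef_pos: [569.8, -38.8, 56.7]
tcp_rot: [-3.141, -0.004, 2.965]
force: [0.0, 0.0, 0.9]
gripper_width: 0.005
```

Request:
{"name": "drive_tool", "arguments": {
  "rows": [
    {"x": 0,"y": 0,"z": 0.012,"ax": 0,"ay": 0,"az": 0,"grip": 0},
    {"x": 0,"y": 0,"z": 0.025,"ax": 0,"ay": 0,"az": 0,"grip": 0},
    {"x": 0,"y": 0,"z": 0.037,"ax": 0,"ay": 0,"az": 0,"grip": 0},
    {"x": 0,"y": 0,"z": 0.037,"ax": 0,"ay": 0,"az": 0,"grip": 0},
    {"x": 0,"y": 0,"z": 0.037,"ax": 0,"ay": 0,"az": 0,"grip": 0},
    {"x": 0,"y": 0,"z": 0.037,"ax": 0,"ay": 0,"az": 0,"grip": 0},
    {"x": 0,"y": 0,"z": 0.037,"ax": 0,"ay": 0,"az": 0,"grip": 0},
    {"x": 0,"y": 0,"z": 0.037,"ax": 0,"ay": 0,"az": 0,"grip": 0}
  ]
}}

```text
clock: 21.37
eef_pos: [569.8, -38.9, 55.2]
tcp_rot: [-3.141, -0.004, 2.965]
force: [0.5, 0.7, -0.0]
gripper_width: 0.008
```

Request:
{"name": "drive_tool", "arguments": {
  "rows": [
    {"x": 0,"y": 0,"z": 0.008,"ax": 0,"ay": 0,"az": 0,"grip": 0},
    {"x": 0,"y": 0,"z": 0.016,"ax": 0,"ay": 0,"az": 0,"grip": 0},
    {"x": 0,"y": 0,"z": 0.025,"ax": 0,"ay": 0,"az": 0,"grip": 0},
    {"x": 0,"y": 0,"z": 0.025,"ax": 0,"ay": 0,"az": 0,"grip": 0},
    {"x": 0,"y": 0,"z": 0.025,"ax": 0,"ay": 0,"az": 0,"grip": 0},
    {"x": 0,"y": 0,"z": 0.025,"ax": 0,"ay": 0,"az": 0,"grip": 0},
    {"x": 0,"y": 0,"z": 0.025,"ax": 0,"ay": 0,"az": 0,"grip": 0},
    {"x": 0,"y": 0,"z": 0.025,"ax": 0,"ay": 0,"az": 0,"grip": 0}
  ]
}}

```text
clock: 22.03
eef_pos: [569.8, -38.8, 54.2]
tcp_rot: [-3.141, -0.004, 2.965]
force: [0.8, -0.2, 0.7]
gripper_width: 0.005
```

Request:
{"name": "drive_tool", "arguments": {
  "rows": [
    {"x": 0,"y": 0,"z": 0.01,"ax": 0,"ay": 0,"az": 0,"grip": 0},
    {"x": 0,"y": 0,"z": 0.02,"ax": 0,"ay": 0,"az": 0,"grip": 0},
    {"x": 0,"y": 0,"z": 0.03,"ax": 0,"ay": 0,"az": 0,"grip": 0},
    {"x": 0,"y": 0,"z": 0.04,"ax": 0,"ay": 0,"az": 0,"grip": 0},
    {"x": 0,"y": 0,"z": 0.05,"ax": 0,"ay": 0,"az": 0,"grip": 0},
    {"x": 0,"y": 0,"z": 0.05,"ax": 0,"ay": 0,"az": 0,"grip": 0},
    {"x": 0,"y": 0,"z": 0.05,"ax": 0,"ay": 0,"az": 0,"grip": 0},
    {"x": 0,"y": 0,"z": 0.05,"ax": 0,"ay": 0,"az": 0,"grip": 0}
  ]
}}

```text
clock: 22.7
eef_pos: [569.9, -38.8, 52.3]
tcp_rot: [-3.141, -0.004, 2.965]
force: [-0.5, 0.6, 0.6]
gripper_width: 0.006
```

Request:
{"name": "drive_tool", "arguments": {
  "rows": [
    {"x": 0,"y": 0,"z": 0.006,"ax": 0,"ay": 0,"az": 0,"grip": 0},
    {"x": 0,"y": 0,"z": 0.012,"ax": 0,"ay": 0,"az": 0,"grip": 0},
    {"x": 0,"y": 0,"z": 0.019,"ax": 0,"ay": 0,"az": 0,"grip": 0},
    {"x": 0,"y": 0,"z": 0.025,"ax": 0,"ay": 0,"az": 0,"grip": 0},
    {"x": 0,"y": 0,"z": 0.031,"ax": 0,"ay": 0,"az": 0,"grip": 0},
    {"x": 0,"y": 0,"z": 0.037,"ax": 0,"ay": 0,"az": 0,"grip": 0},
    {"x": 0,"y": 0,"z": 0.037,"ax": 0,"ay": 0,"az": 0,"grip": 0},
    {"x": 0,"y": 0,"z": 0.037,"ax": 0,"ay": 0,"az": 0,"grip": 0}
  ]
}}

```text
clock: 23.37
eef_pos: [569.9, -38.8, 50.8]
tcp_rot: [-3.141, -0.004, 2.965]
force: [-1.6, -0.4, 4.3]
gripper_width: 0.006
```

Request:
{"name": "drive_tool", "arguments": {
  "rows": [
    {"x": 0,"y": 0,"z": 0.006,"ax": 0,"ay": 0,"az": 0,"grip": 0},
    {"x": 0,"y": 0,"z": 0.012,"ax": 0,"ay": 0,"az": 0,"grip": 0},
    {"x": 0,"y": 0,"z": 0.019,"ax": 0,"ay": 0,"az": 0,"grip": 0},
    {"x": 0,"y": 0,"z": 0.025,"ax": 0,"ay": 0,"az": 0,"grip": 0},
    {"x": 0,"y": 0,"z": 0.031,"ax": 0,"ay": 0,"az": 0,"grip": 0},
    {"x": 0,"y": 0,"z": 0.037,"ax": 0,"ay": 0,"az": 0,"grip": 0},
    {"x": 0,"y": 0,"z": 0.037,"ax": 0,"ay": 0,"az": 0,"grip": 0},
    {"x": 0,"y": 0,"z": 0.037,"ax": 0,"ay": 0,"az": 0,"grip": 0}
  ]
}}

```text
clock: 24.03
eef_pos: [569.9, -38.8, 49.3]
tcp_rot: [-3.141, -0.004, 2.965]
force: [-0.9, -0.1, 2.8]
gripper_width: 0.008
```

Request:
{"name": "drive_tool", "arguments": {
  "rows": [
    {"x": 0,"y": 0,"z": 0.006,"ax": 0,"ay": 0,"az": 0,"grip": 0},
    {"x": 0,"y": 0,"z": 0.012,"ax": 0,"ay": 0,"az": 0,"grip": 0},
    {"x": 0,"y": 0,"z": 0.019,"ax": 0,"ay": 0,"az": 0,"grip": 0},
    {"x": 0,"y": 0,"z": 0.025,"ax": 0,"ay": 0,"az": 0,"grip": 0},
    {"x": 0,"y": 0,"z": 0.031,"ax": 0,"ay": 0,"az": 0,"grip": 0},
    {"x": 0,"y": 0,"z": 0.037,"ax": 0,"ay": 0,"az": 0,"grip": 0},
    {"x": 0,"y": 0,"z": 0.037,"ax": 0,"ay": 0,"az": 0,"grip": 0},
    {"x": 0,"y": 0,"z": 0.037,"ax": 0,"ay": 0,"az": 0,"grip": 0}
  ]
}}

```text
clock: 24.7
eef_pos: [569.9, -38.9, 47.7]
tcp_rot: [-3.141, -0.004, 2.965]
force: [-1.1, -0.2, 4.9]
gripper_width: 0.009
```

Request:
{"name": "drive_tool", "arguments": {
  "rows": [
    {"x": 0,"y": 0,"z": 0.006,"ax": 0,"ay": 0,"az": 0,"grip": 0},
    {"x": 0,"y": 0,"z": 0.012,"ax": 0,"ay": 0,"az": 0,"grip": 0},
    {"x": 0,"y": 0,"z": 0.018,"ax": 0,"ay": 0,"az": 0,"grip": 0},
    {"x": 0,"y": 0,"z": 0.025,"ax": 0,"ay": 0,"az": 0,"grip": 0},
    {"x": 0,"y": 0,"z": 0.025,"ax": 0,"ay": 0,"az": 0,"grip": 0},
    {"x": 0,"y": 0,"z": 0.025,"ax": 0,"ay": 0,"az": 0,"grip": 0},
    {"x": 0,"y": 0,"z": 0.025,"ax": 0,"ay": 0,"az": 0,"grip": 0},
    {"x": 0,"y": 0,"z": 0.025,"ax": 0,"ay": 0,"az": 0,"grip": 0}
  ]
}}

```text
clock: 25.37
eef_pos: [569.9, -38.9, 46.7]
tcp_rot: [-3.141, -0.003, 2.965]
force: [-1.9, 0.3, 3.6]
gripper_width: 0.007
```

Request:
{"name": "drive_tool", "arguments": {
  "rows": [
    {"x": 0,"y": 0,"z": 0.006,"ax": 0,"ay": 0,"az": 0,"grip": 0},
    {"x": 0,"y": 0,"z": 0.012,"ax": 0,"ay": 0,"az": 0,"grip": 0},
    {"x": 0,"y": 0,"z": 0.015,"ax": 0,"ay": 0,"az": 0,"grip": 0},
    {"x": 0,"y": 0,"z": 0.015,"ax": 0,"ay": 0,"az": 0,"grip": 0},
    {"x": 0,"y": 0,"z": 0.015,"ax": 0,"ay": 0,"az": 0,"grip": 0},
    {"x": 0,"y": 0,"z": 0.015,"ax": 0,"ay": 0,"az": 0,"grip": 0},
    {"x": 0,"y": 0,"z": 0.015,"ax": 0,"ay": 0,"az": 0,"grip": 0},
    {"x": 0,"y": 0,"z": 0.015,"ax": 0,"ay": 0,"az": 0,"grip": 0}
  ]
}}

```text
clock: 26.03
eef_pos: [569.9, -38.8, 46.4]
tcp_rot: [-3.141, -0.004, 2.965]
force: [-2.7, 0.2, 7.0]
gripper_width: 0.006
```

Request:
{"name": "drive_tool", "arguments": {
  "rows": [
    {"x": 0,"y": 0,"z": 0.006,"ax": 0,"ay": 0,"az": 0,"grip": 0},
    {"x": 0,"y": 0,"z": 0.012,"ax": 0,"ay": 0,"az": 0,"grip": 0},
    {"x": 0,"y": 0,"z": 0.015,"ax": 0,"ay": 0,"az": 0,"grip": 0},
    {"x": 0,"y": 0,"z": 0.015,"ax": 0,"ay": 0,"az": 0,"grip": 0},
    {"x": 0,"y": 0,"z": 0.015,"ax": 0,"ay": 0,"az": 0,"grip": 0},
    {"x": 0,"y": 0,"z": 0.015,"ax": 0,"ay": 0,"az": 0,"grip": 0},
    {"x": 0,"y": 0,"z": 0.015,"ax": 0,"ay": 0,"az": 0,"grip": 0},
    {"x": 0,"y": 0,"z": 0.015,"ax": 0,"ay": 0,"az": 0,"grip": 0}
  ]
}}

```text
clock: 26.7
eef_pos: [569.9, -38.8, 46.3]
tcp_rot: [-3.141, -0.004, 2.965]
force: [-3.5, 1.1, 9.3]
gripper_width: 0.004
```

Request:
{"name": "drive_tool", "arguments": {
  "rows": [
    {"x": 0,"y": 0,"z": -0.1,"ax": 0,"ay": 0,"az": 0,"grip": 0},
    {"x": 0,"y": 0,"z": -0.5,"ax": 0,"ay": 0,"az": 0,"grip": 0},
    {"x": 0,"y": 0,"z": -1.2,"ax": 0,"ay": 0,"az": 0,"grip": 0},
    {"x": 0.1,"y": 0.7,"z": -1.9,"ax": 0,"ay": 0,"az": 0,"grip": 0},
    {"x": 0.25,"y": 1.6,"z": -2.2,"ax": 0,"ay": 0,"az": 0,"grip": 0},
    {"x": 0.4,"y": 2.5,"z": -2.2,"ax": 0,"ay": 0,"az": 0,"grip": 0},
    {"x": 0.55,"y": 3.4,"z": -2.2,"ax": 0,"ay": 0,"az": 0,"grip": 0},
    {"x": 0.6,"y": 3.8,"z": -2.2,"ax": 0,"ay": 0,"az": 0,"grip": 0}
  ]
}}

```text
clock: 27.37
eef_pos: [572.9, 118.8, 134.7]
tcp_rot: [3.141, -0.003, 2.967]
force: [0.1, -0.5, 0.0]
gripper_width: 0.007
```

```bash
python3 -c "
from meas import *
go(569.7,-38.7,57,80)
for n in('side','top'): cv2.imwrite(f'pics/{n}10.png',robot.read_camera(n)[:,:,::-1])
s=cv2.imread('pics/side10.png');t=cv2.imread('pics/top10.png')
a=np.hstack([s[165:265,215:315],t[145:245,245:345]])
cv2.imwrite('pics/c10.png',cv2.resize(a,None,fx=4,fy=4,interpolation=cv2.INTER_CUBIC))
"
```

```text
t 27.37 pos [572.88 118.75 134.7 ] rot [ 1.7994e+02 -1.7000e-01  1.7002e+02] F [ 0.12 -0.46  0.02] M [-0.   -0.01 -0.02] w 0.6
shift [-0.609 -3.893  1.937] turn [ 0.01  -0.028  0.004] dist 175.6
```

View pics/c10.png

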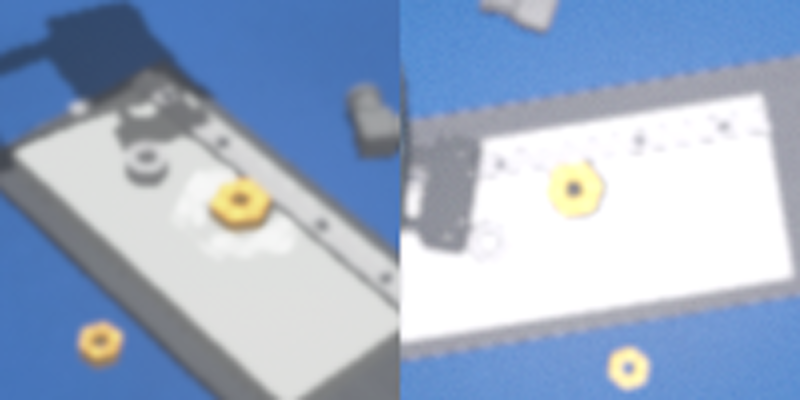

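```bash
python3 -c "
from h import *
print(robot.sign_off())"
```

```text
the job is handed in; nothing more can be done
None
```

The nut is in the pocket and pressed to the bottom. I handed the job in at about 27.5 s of the 61 s allowed. The sign-off gives no verdict, so this rests on my own checks.

**What I did:**
- I gripped the nut lightly (4 N) across two flats and turned it to match the fence. I then slid it to the fence, where contact peaked at about 6.5 N.
- I opened the jaws slightly and pushed the nut along the fence until it dropped. A side force of about 5 N showed it had met the pocket wall.
- I pressed it down with closed fingers. They met the nut's top about 5 mm below its height on the deck. The pad yielded at roughly 3–7 N, and the nut stopped hard at 9.3 N with the fingertips at z ≈ 38.3 mm; fully home is 38.0 mm.

**Last checks:**
- **Nut:** after I backed the gripper away, the side view showed its visible wall clearly shorter than before pressing, and it looked level.
- **Other things:** the collar, small nut and elbow showed no visible shift. I did not measure this, and I did not recheck the wrench, beaker, sealant and valve, which the arm stayed clear of.

**What disagreed:**
- **Cameras:** the two cameras differed by about 5–6 mm in y, so I relied on touch for the final position.
- **Drop:** the pictures did not settle whether the nut had dropped. The wall contact and the height at which I touched its top did.

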